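# Turn the electrode arm of a pH meter end for end on its pivot pin

## Robot

A 6-joint arm with a two-finger parallel gripper is mounted at the origin on the work surface. World frame = base frame: x ahead of the robot, y to its left, z up, the work surface at z = 0. Lengths are in m, angles in rad, forces in N, time in s.
With the tool pointing down it reaches from about 0.35 to 0.875 m from the base axis. Payload 4.2 kg.
Tool frame: the origin (TCP) lies at the very end of the fingers, on their centre line; the grasp point (between the pads) lies 19 mm behind it; z points along the fingers, y is the line along which they close (so a half turn about z gives the same grasp; the last joint's range is limited). The gripper opens to 85 mm and grips with 20 to 120 N. Pads are 22 mm wide; open, the fingers measure 114 mm over their backs; the gripper's body (76 mm by 85 mm) begins 54 mm behind the grasp point. The pads swing forward as they close: fully open they stand 13 mm farther back than shut.
Start: joints at [1.468, 0.385, 0.008, 0, -1.194, -0.259], TCP at [0.221, 0.585, 0.231] pointing down, gripper open.
Joint ranges: [-3.14, 3.14], [-1.21, 2.06], [-1.07, 1.41], [-3.16, 2.05], [-2.99, -0.16], [-3.1, 3.1]. Speed limits (rad/s): [2.79, 2.79, 3.14, 3.14, 3.14, 3.14].

## Interface

Orientations are given as a rotation vector (axis times angle).
In Python, from plant import manip gives the robot as it stands.
- The arm moves only by the shell command python3 -m creep 'ROWS'. ROWS is JSON, a list of rows, each an object with "angular": the turn, a rotation vector about the tool's x, y, z in degrees, a list of three; "dp": the shift along the tool's x, y, z in m, a list of three; "hand": the opening, from -1 (shut) to 1 (fully open). In form: [{"angular": [ax, ay, az], "dp": [dx, dy, dz], "hand": hand}, ...]. A call has 1 to 20 rows; each row is the pose to reach, as a shift and turn from the pose commanded when the call began, along the tool's axes at that moment; what a row does not reach only later rows make up. A row lasts 1/12 s, in which the tool goes at most 41.7 mm and 7.16 degrees, less where a joint would pass 70% of its speed; a pose out of reach is approached as far as the arm can. A call with a gripper value outside its range is refused whole. The fingers move at their own pace and stop on an object; the grip force is fixed at half the most. Time passes only in rows, so rows that repeat a pose let the fingers close. It gives the time, the measured TCP pose, the force, the opening and the grip force at its end, in the units of the state.
- manip.read_state(): the state, without advancing time (a new reading comes with each control period).
- manip.read_camera(name): name is "scene" or "top" or "wrist"; returns a dict with "frame" (420x560x3 uint8, red, green, blue), "camera_matrix" (3x3 intrinsics, pixels), "rvec" (rotation vector, rad) and "tvec" (3), from world to camera coordinates, as OpenCV has them; the wrist camera has in their place "T_tool_cam" (4x4, takes a point from camera to tool coordinates, whose origin is the TCP and whose axes are the flange's). Camera axes: x right, y down, z forward; pixel columns grow to the right and rows downward; lengths in m; the calibration is good to about 2 mm. The wrist camera is an equidistant fisheye: a pixel r from the principal point sees the ray r / f radians off the axis. A picture is of the moment at which its call begins: read the wrist's pose just before it. There is no depth.
- manip.close_job(): hands the job in; it is judged then, once.
The state is a dict: "clock": time; "joints": joint angles; "joint_velocities": joint speeds; "tau": joint torques, N m; "ee_pos": TCP position; "orientation": TCP orientation; "ft_force": force on the tool from outside, world axes, zero at the start; "wrist_torque": the same for the moment, N m; "grip_width": finger opening in m; "grasp_force": force on a finger pad.
Only numpy, scipy, OpenCV 4.12 (cv2) and the standard library are available. Lean on these libraries where they do the work, as an engineer would, in place of code of your own. Each camera call takes 0.05 s, during which the arm holds its last target. There are 200 camera calls.

## Task

The electrode arm of the pH meter points the wrong way: its eye hangs over the white rinse cup. Lift the arm off its pivot pin, turn it end for end and refit it fully home on the same pin, between the two stop pegs, so that the eye hangs over the glass beaker on the other side. The bare pin springs a little up the slope, so feel the arm onto it gently rather than forcing it, leave the cup, beaker, jar and bottles standing where they are, and let go of the arm at the end.

Things in the scene. Friction and masses are not known exactly. Their poses are not given: they have to be found in the camera images.
- console: pH meter, a fixed white wedge 168 x 112 mm; origin in the middle of its underside on the bench, z up, x (level) towards its high back edge, y to its left, where the beaker stands. Its top, the deck, slopes 30 degrees down to the front (-x).
- deck: sloping top of the console, 190 mm long, 112 wide; origin at the middle of its surface, 80 mm above the bench; x up the slope, y left, z square to the deck (tilted 30 degrees to the front). Two stop pegs, 8 mm thick, 30 mm high, at its (x, y) = (-0.024, 0.046) and (0.024, 0.046), let the fitted arm swing only 11 degrees either way.
- holder: loose grey electrode arm, 222 mm, 0.1 to 0.25 kg, balanced at its hub. y along it, z along the bore, axes near the deck's at the start. Hub 34 x 34 x 24 mm with an 11 mm through bore; origin at the bore in the hub's underside, which rests on the collar when home. Hub sides at x = -17 and 17 mm are free to grip. Bars 20 wide, 10 thick, middle 12 mm above the underside.
- eye (a point): centre of the round open eye (36 mm outside, 26 mm inside, 12 mm high) at one end of the arm, at the arm's own (0, -0.100, 0.012). At the start over the rinse cup.
- tail (a point): centre of the solid block 26 x 20 x 20 mm at the other end of the arm, at the arm's own (0, 0.094, 0.012). At the start over the beaker.
- beaker: glass beaker, 72 mm outer diameter, 72 mm high, loose, standing on the bench just left of the console; origin in the middle of its underside.
- rinse_cup: white plastic cup, 68 mm diameter, 45 mm high, loose, on the bench just right of the console; origin in the middle of its underside.
- amber_bottle: bystander: brown glass bottle, 90 mm diameter, 190 mm high; origin in the middle of its underside.
- wash_bottle: bystander: white plastic bottle, 70 mm diameter, 170 mm high; origin in the middle of its underside.
- buffer_jar: bystander: small clear jar, 48 mm diameter, 60 mm high; origin in the middle of its underside.
- slide (a point): middle of the pin's slide, 18 mm above the deck's origin; axes as deck. The steel pin (10 mm thick, flat tip 44 mm above the deck; collar 19 mm across up to 18 mm) stands along deck z and gives along deck x only: with the arm on it, within 9 mm of here; once bare it springs 1 to 13 mm up the slope from there, unmeasured: feel for it. Over 90 N between arm and pin is forcing.
Things that resemble listed ones, but are neither listed nor needed, are in the scene too. What is shaped like the console but red or turquoise is not meant.

How it is judged:
By the outcome, as a careful person would: the job done as asked, in the order asked, and still so for the second after the job is handed in, with the robot touching nothing.
It also fails if it takes over 48 s, if anything falls off the work surface, if the arm or the gripper's body presses on something with over 40 N, if the wrist force passes 120 N, or if a joint passes its speed limit or range.

## Working session

There is one attempt and no reset: what is moved stays moved. The work goes in short steps, Python scripts to look and compute and a shell command to move; the robot and the scene stay as the last step left them, time stands still between calls to the robot, and variables do not carry over. Pictures are saved under pics/ and viewed, at most 10 in all, crops included, and the job is handed in when it is done.

```bash
mkdir -p pics; ls; python3 - <<'E'
from plant import manip
import cv2,numpy as np
s=manip.read_state(); print({k:np.round(v,3).tolist() for k,v in s.items()})
for n in("scene","top"):
    c=manip.read_camera(n); cv2.imwrite(f"pics/{n}0.png",c["frame"][:,:,::-1]); print(n,c["camera_matrix"],c["rvec"],c["tvec"])
    np.savez(f"{n}0.npz",**c)
c=manip.read_camera("wrist");print(c["camera_matrix"],c["T_tool_cam"])
E
```

```text
pics
{'clock': 0.0, 'joints': [1.468, 0.386, 0.007, -0.001, -1.194, -0.259], 'joint_velocities': [-0.002, 0.0, 0.0, -0.001, 0.001, -0.002], 'tau': [-0.001, -39.23, 18.84, 4.186, -0.005, 0.0], 'ee_pos': [0.221, 0.584, 0.23], 'orientation': [3.088, -0.565, -0.0], 'ft_force': [0.357, 0.109, -0.218], 'wrist_torque': [-0.041, -0.046, 0.007], 'grasp_force': 0.0, 'grip_width': 0.085}
scene [[462.64189476   0.         282.16935055]
 [  0.         462.64189476 205.75814477]
 [  0.           0.           1.        ]] [ 2.09802118  1.32358077 -0.51755008] [-0.16437616 -0.26174852  1.87067663]
top [[485.58479038   0.         284.62148738]
 [  0.         485.58479038 199.72843781]
 [  0.           0.           1.        ]] [ 2.11700307 -2.08985812  0.22867857] [-0.05582668  0.48095082  1.33670899]
[[325.1922621    0.         276.01837081]
 [  0.         325.1922621  208.31832844]
 [  0.           0.           1.        ]] [[-1.85774666e-04 -9.63156651e-01 -2.68940942e-01  6.87077857e-02]
 [ 9.99999941e-01 -2.56316739e-04  2.27181913e-04 -2.04382119e-04]
 [-2.87745835e-04 -2.68940884e-01  9.63156643e-01 -1.43635621e-01]
 [ 0.00000000e+00  0.00000000e+00  0.00000000e+00  1.00000000e+00]]
```

View pics/scene0.png

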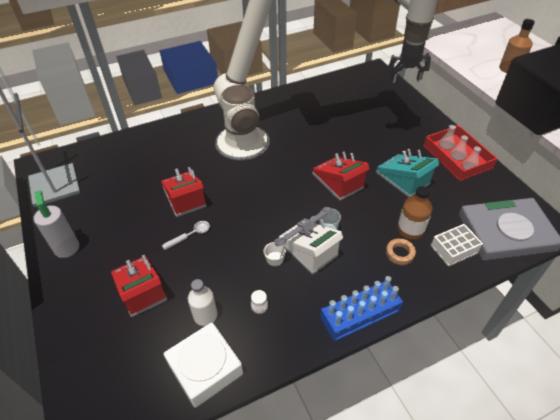

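View pics/top0.png

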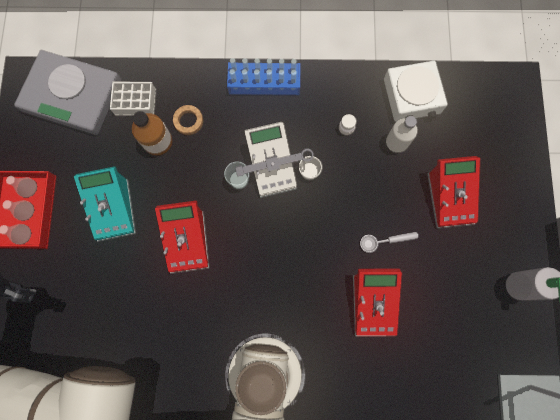

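The scene shows the white console at about (315,240) in the scene view and (271,158) in the top view. The beaker is at top (237,175) and the cup at (310,167). I'll zoom in on both views.

```bash
cat > h.py <<'E'
import numpy as np,cv2
from scipy.spatial.transform import Rotation as R
def ray(c,uv):
    Rm=cv2.Rodrigues(np.array(c["rvec"]))[0]; t=np.array(c["tvec"]).ravel()
    d=np.linalg.inv(c["camera_matrix"])@np.array([uv[0],uv[1],1.]); return -Rm.T@t, Rm.T@d
def plane(c,uv,z):
    o,d=ray(c,uv); return o+d*(z-o[2])/d[2]
def tri(rays):
    A=0;b=0
    for o,d in rays:
        d=d/np.linalg.norm(d);P=np.eye(3)-np.outer(d,d);A=A+P;b=b+P@o
    p=np.linalg.solve(A,b); return p,[np.linalg.norm(np.cross(p-o,d/np.linalg.norm(d))) for o,d in rays]
def proj(c,p): return cv2.projectPoints(np.array(p,float).reshape(-1,3),c["rvec"],c["tvec"],c["camera_matrix"],None)[0].reshape(-1,2)
E
python3 - <<'E'
from h import *
a=cv2.imread("pics/top0.png")[110:210,215:335]; b=cv2.imread("pics/scene0.png")[190:280,255:355]
cv2.imwrite("pics/tz.png",cv2.resize(a,None,fx=6,fy=6,interpolation=cv2.INTER_CUBIC))
cv2.imwrite("pics/sz.png",cv2.resize(b,None,fx=6,fy=6,interpolation=cv2.INTER_CUBIC))
t=np.load("top0.npz")
for n,uv in dict(console=(271,158),beaker=(237,175),cup=(310,167),amber=(150,125),wash=(405,130),jar=(348,124)).items(): print(n,plane(t,uv,0.08).round(3))
E
```

```text
console [ 0.597 -0.009  0.08 ]
beaker [0.546 0.086 0.08 ]
cup [ 0.572 -0.121  0.08 ]
amber [0.693 0.345 0.08 ]
wash [ 0.687 -0.396  0.08 ]
jar [ 0.703 -0.231  0.08 ]
```

View pics/tz.png

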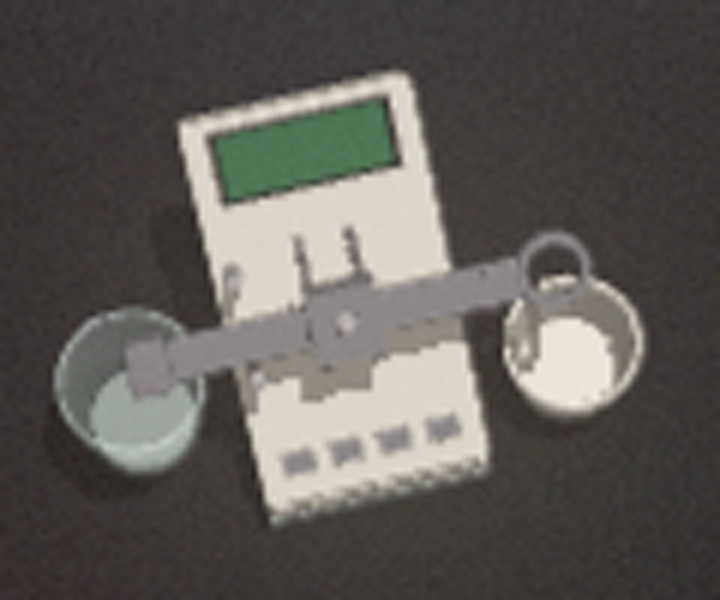

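View pics/sz.png

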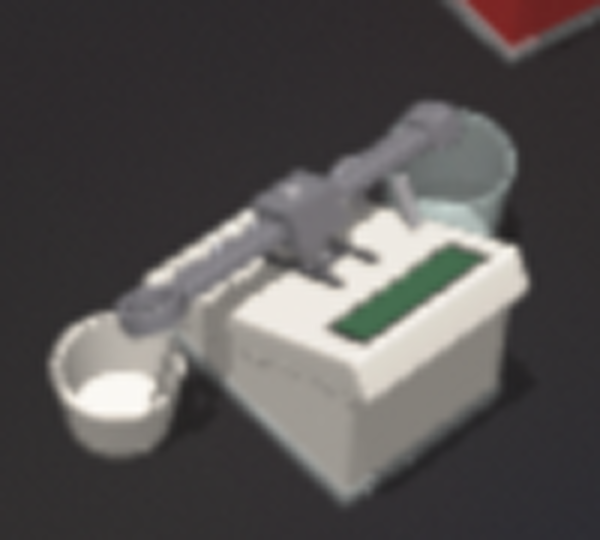

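The top zoom shows the deck corners at (180,122), (410,72), (265,495) and (485,455), the pin tip at (347,322), the tail at (150,365) and the eye at (555,268). The scene zoom shows the hub at (300,215), the eye over the cup at (150,305), and the two pegs up by the beaker.

```bash
cat >> h.py <<'E'
def dpose(o,yaw):
    "deck frame in world"
    Rd=R.from_euler("z",yaw)*R.from_euler("y",-30,degrees=True); return np.array(o),Rd
E
python3 - <<'E'
from h import *
t=np.load("top0.npz");s=np.load("scene0.npz")
Z=lambda x,y:(215+(x+.5)/6-.5,110+(y+.5)/6-.5)
S=lambda x,y:(255+(x+.5)/6-.5,190+(y+.5)/6-.5)
P={k:plane(t,Z(*v),z) for k,v,z in [("BL",(182,122),.1275),("BR",(408,72),.1275),("FL",(264,498),.0325),("FR",(486,455),.0325)]}
for k,v in P.items(): print(k,v.round(4))
f=(P["BL"]-P["FL"]+P["BR"]-P["FR"]); l=P["BL"]-P["BR"]+P["FL"]-P["FR"]
print("yaw long",np.degrees(np.arctan2(f[1],f[0])),"lat",np.degrees(np.arctan2(-l[0],l[1])),"len",np.linalg.norm(f[:2])/2,"wid",np.linalg.norm(l)/2)
print("deck o",np.mean(list(P.values()),0))
print("pin tip",plane(t,Z(347,322),.118))
for n,a,b in [("tail",(150,362),(435,120)),("eye",(556,268),(150,303)),("hubtop",(347,322),(298,190))]:
    p,e=tri([ray(t,Z(*a)),ray(s,S(*b))]);print(n,p.round(4),np.round(e,4))
print("beaker",plane(t,Z(143,405),0.0),"cup",plane(t,Z(562,365),0.))
print(proj(s,[P["BL"],P["BR"]])-[255,190])
E
```

```text
BL [0.6636 0.0636 0.1275]
BR [ 0.6896 -0.0413  0.1275]
FL [0.5066 0.0267 0.0325]
FR [ 0.5295 -0.081   0.0325]
yaw long 13.588876148048813 lat 12.968714170591747 len 0.16306527534762025 wid 0.10909748405122303
deck o [ 0.59733021 -0.00800632  0.08      ]
pin tip [ 0.57028898 -0.01475647  0.118     ]
tail [0.5536 0.0782 0.1076] [0.0016 0.0016]
eye [ 0.6005 -0.1106  0.1101] [0.0011 0.0011]
hubtop [ 0.5714 -0.0131  0.1163] [0.0017 0.0017]
beaker [0.56150649 0.0904617  0.        ] cup [ 0.58495411 -0.11937939  0.        ]
[[85.49321771 41.62379674]
 [58.66173437 60.19008505]]
```

```bash
cat >> h.py <<'E'
def tool_in_deck(yaw,flip=False):
    _,Rd=dpose([0,0,0],yaw)
    M=np.array([[0,-1,0],[-1,0,0],[0,0,-1]],float).T  # columns: tool x=-dy,y=-dx,z=-dz
    if flip: M=M@np.diag([-1,-1,1])
    return Rd*R.from_matrix(M)
def step(st,pos,Rt):
    R0=R.from_rotvec(st["orientation"]); 
    return (R0.inv()*Rt).as_rotvec(degrees=True).round(2).tolist(), (R0.inv().apply(np.array(pos)-st["ee_pos"])).round(4).tolist()
E
python3 - <<'E'
from h import *
from plant import manip
st=manip.read_state(); yaw=np.radians(13.3)
o,Rd=dpose([0.5973,-0.008,.08],yaw)
tip=np.array([.571,-.0142,.118]); print("tip in deck",Rd.inv().apply(tip-o))
dz=Rd.apply([0,0,1]); 
print(step(st,tip+dz*0.06,tool_in_deck(yaw)), (tip+dz*.06))
E
```

```text
tip in deck [-4.40079685e-03  1.65990768e-05  4.64194217e-02]
([27.64, 14.59, 54.66], [0.5143, 0.4524, 0.0613]) [ 0.54180463 -0.02110149  0.16996152]
```

```bash
python3 -m creep '[{"angular":[13,7,26],"dp":[0.25,0.22,0.0],"hand":1},{"angular":[13,7,26],"dp":[0.25,0.22,0.0],"hand":1},{"angular":[13,7,26],"dp":[0.25,0.22,0.0],"hand":1},{"angular":[13,7,26],"dp":[0.25,0.22,0.0],"hand":1},{"angular":[13,7,26],"dp":[0.25,0.22,0.0],"hand":1},{"angular":[13,7,26],"dp":[0.25,0.22,0.0],"hand":1},{"angular":[13,7,26],"dp":[0.25,0.22,0.0],"hand":1},{"angular":[27.64,14.59,54.66],"dp":[0.5143,0.4524,0.0613],"hand":1},{"angular":[27.64,14.59,54.66],"dp":[0.5143,0.4524,0.0613],"hand":1},{"angular":[27.64,14.59,54.66],"dp":[0.5143,0.4524,0.0613],"hand":1},{"angular":[27.64,14.59,54.66],"dp":[0.5143,0.4524,0.0613],"hand":1},{"angular":[27.64,14.59,54.66],"dp":[0.5143,0.4524,0.0613],"hand":1},{"angular":[27.64,14.59,54.66],"dp":[0.5143,0.4524,0.0613],"hand":1},{"angular":[27.64,14.59,54.66],"dp":[0.5143,0.4524,0.0613],"hand":1},{"angular":[27.64,14.59,54.66],"dp":[0.5143,0.4524,0.0613],"hand":1},{"angular":[27.64,14.59,54.66],"dp":[0.5143,0.4524,0.0613],"hand":1},{"angular":[27.64,14.59,54.66],"dp":[0.5143,0.4524,0.0613],"hand":1},{"angular":[27.64,14.59,54.66],"dp":[0.5143,0.4524,0.0613],"hand":1},{"angular":[27.64,14.59,54.66],"dp":[0.5143,0.4524,0.0613],"hand":1},{"angular":[27.64,14.59,54.66],"dp":[0.5143,0.4524,0.0613],"hand":1}]'
python3 - <<'E'
from h import *
from plant import manip
st=manip.read_state(); c=manip.read_camera("wrist"); print(np.round(st["joints"],3))
yaw=np.radians(13.3);_,Rd=dpose([0,0,0],yaw);tip=np.array([.571,-.0142,.118])
print(step(st,tip+Rd.apply([0,0,.06]),tool_in_deck(yaw)))
cv2.imwrite("pics/w1.png",c["frame"][:,:,::-1]); np.savez("w1.npz",**c,pos=st["ee_pos"],ori=st["orientation"])
E
```

```text
clock: 1.82
ee_pos: [0.5437, -0.0219, 0.1696]
orientation: [-2.109, 1.676, -0.447]
ft_force: [-0.1, -0.3, 1.1]
grip_width: 0.0855
grasp_force: 0.0
[ 0.266  0.119 -0.677  0.066 -0.25  -0.099]
([-0.08, 0.05, -0.28], [-0.0012, 0.0013, -0.0011])
```

View pics/w1.png

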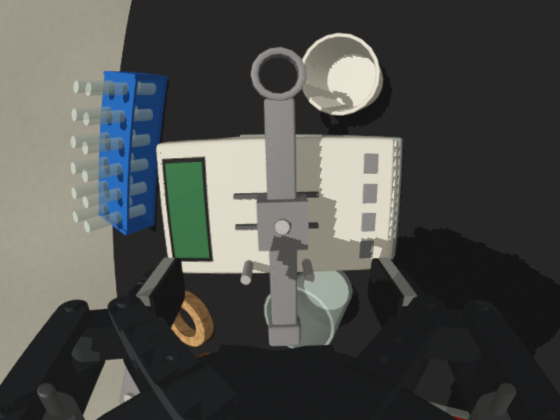

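The wrist view shows the hub and pin tip at (282,227), the eye at (278,75), the tail at (285,333), the pegs at about (248,270) and (307,268), and the fingers straddling the hub. Nothing is in their way.

```bash
cat >> h.py <<'E'
def wray(c,uv):
    K=c["camera_matrix"];T=c["T_tool_cam"]; d=np.array([uv[0]-K[0,2],uv[1]-K[1,2]]);r=np.linalg.norm(d);th=r/K[0,0]
    v=np.array([*(d/r*np.sin(th)),np.cos(th)]); return T[:3,3],T[:3,:3]@v
def wt(c,uv,z):  # point in tool coords on tool plane z
    o,d=wray(c,uv); return o+d*(z-o[2])/d[2]
E
python3 - <<'E'
from h import *
c=np.load("w1.npz"); g=cv2.cvtColor(c["frame"],cv2.COLOR_RGB2GRAY)
print(g[216:238,270:295:1][::2])
o,Rd=dpose([0.5973,-0.008,.08],np.radians(13.3)); h=Rd.inv().apply(c["pos"]-o);print("tcp in deck",h)
a=g[217:238,272:293].astype(float);m=a>np.median(g[205:245,262:300])+15
ys,xs=np.nonzero(m);print("tip px",xs.mean()+272,ys.mean()+217,m.sum())
for n,uv,z in [("tip",(xs.mean()+272,ys.mean()+217),.044),("eye",(278,75),.036),("tail",(285,325),.04),("peg1",(247,279),.0),("peg2",(308,278),0.)]:
    print(n,wt(c,uv,h[2]-z).round(4))
E
```

```text
[[134 134 135 134 134 134 134 134 134 135 134 133 134 134 133 134 134 134
  134 134 134 134 134 134 135]
 [134 134 134 134 134 134 134 133 132 128 127 125 122 122 122 125 131 133
  134 135 134 134 134 134 134]
 [134 134 134 134 134 133 130 130 136 142 141 145 148 140 129 116 104 106
  119 129 134 134 134 134 134]
 [134 134 134 134 130 130 144 167 180 181 181 181 182 181 181 179 167 136
  101  97 115 128 133 134 134]
 [134 134 134 129 124 159 183 184 184 183 182 182 181 181 181 181 181 178
  151  96  73 109 132 134 134]
 [134 134 133 127 140 169 182 184 184 184 184 183 183 182 181 181 180 179
  170 134  83 110 132 134 134]
 [134 134 133 126 130 161 179 181 182 183 183 184 183 183 182 182 181 179
  168 132  92 117 133 134 134]
 [134 134 134 132 125 149 174 180 180 180 180 180 181 182 183 183 182 174
  143  95 113 133 135 134 133]
 [134 134 134 134 133 130 137 158 174 179 178 178 179 179 178 175 154 111
   84 111 131 135 134 134 134]
 [134 134 134 133 133 134 133 130 128 132 132 139 145 140 134 131 132 132
  131 132 133 134 134 134 134]
 [134 134 132 115  91 104 120 121 122 126 125 104  83  84  84  87 106 119
  122 128 133 133 133 133 134]]
tcp in deck [-0.00310562 -0.00121485  0.10530424]
tip px 281.5 226.96153846153845 156
tip [-0.0017  0.0027  0.0613]
eye [0.0978 0.0003 0.0693]
tail [-0.0841  0.006   0.0653]
peg1 [-0.0644 -0.026   0.1053]
peg2 [-0.0634  0.0265  0.1053]
```

```bash
python3 -m creep '[{"angular":[0,0,-1.6],"dp":[-0.0017,0.0027,0.01],"hand":1},{"angular":[0,0,-1.6],"dp":[-0.0017,0.0027,0.03],"hand":1},{"angular":[0,0,-1.6],"dp":[-0.0017,0.0027,0.05],"hand":1},{"angular":[0,0,-1.6],"dp":[-0.0017,0.0027,0.07],"hand":1},{"angular":[0,0,-1.6],"dp":[-0.0017,0.0027,0.08],"hand":1},{"angular":[0,0,-1.6],"dp":[-0.0017,0.0027,0.088],"hand":1},{"angular":[0,0,-1.6],"dp":[-0.0017,0.0027,0.088],"hand":1},{"angular":[0,0,-1.6],"dp":[-0.0017,0.0027,0.088],"hand":1}]'
python3 - <<'E'
from h import *
from plant import manip
st=manip.read_state(); c=manip.read_camera("wrist"); print(np.round(st["joints"],3))
o,Rd=dpose([0.5973,-0.008,.08],np.radians(13.3)); print("tcp in deck",Rd.inv().apply(st["ee_pos"]-o))
cv2.imwrite("pics/w2.png",c["frame"][:,:,::-1]); np.savez("w2.npz",**c,pos=st["ee_pos"],ori=st["orientation"])
E
```

```text
clock: 2.53
ee_pos: [0.5848, -0.0155, 0.0974]
orientation: [-2.143, 1.637, -0.424]
ft_force: [-0.1, 0.2, -0.1]
grip_width: 0.0853
grasp_force: 0.0
[ 0.237  0.308 -0.589 -0.13  -0.16   0.152]
tcp in deck [-0.00335374 -0.00440686  0.02197664]
```

View pics/w2.png

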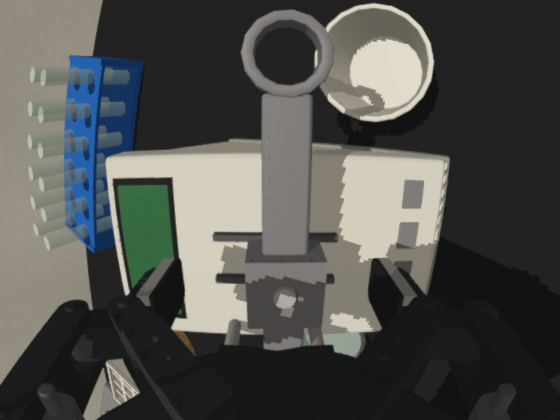

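The wrist view shows the pin tip at (286,298), the hub between the open fingers and the eye at (288,52). Joint 5 has stopped at its limit (-0.16), so the last 5 mm were not reached. I'll lean the tool about 12° sideways about the closing axis. The pads stay flat on the hub and the wrist gets its bend back.

```bash
cat >> h.py <<'E'
O=[0.5973,-0.008,.08];YAW=np.radians(13.3)
def lean(yaw,phi,flip=False): # lean the tool phi deg: unflipped tip toward +deck y
    return tool_in_deck(yaw,flip)*R.from_euler("y",-phi,degrees=True)
E
python3 - <<'E'
from h import *
from plant import manip
c=np.load("w2.npz"); g=cv2.cvtColor(c["frame"],cv2.COLOR_RGB2GRAY).astype(int)
x0,y0=272,285; a=g[y0:y0+28,x0:x0+28]; print(a[::3,::2])
st=manip.read_state()
o,Rd=dpose(O,YAW); Rt=R.from_rotvec(c["ori"])
print("ori err", (tool_in_deck(YAW).inv()*Rt).as_rotvec(degrees=True))
for f,uv in (("w1",(281.5,227)),("w2",(286,298))):
    c=np.load(f+".npz");p,v=wray(c,uv);q=R.from_rotvec(c["ori"]);p=Rd.inv().apply(c["pos"]+q.apply(p)-o);v=Rd.inv().apply(q.apply(v))
    print(f,(p+v*(.044-p[2])/v[2]).round(4))
E
```

```text
[[ 70  69  69  70  69  69  69  68  70  69  70  70  70  70]
 [ 70  70  68  77  82  83  85  84  83  82  79  69  69  69]
 [ 69  70  82  91  99 100 101 100 100  98  83  79  61  69]
 [ 67  88 101 101 147 147 127 105 102 100 100  92  57  64]
 [ 71  98 101 112 171 171 171 170 167 166 148 142  64  84]
 [ 71  97  99 148 171 172 172 172 170 170 169 166  78  94]
 [ 68  84 110 166 168 169 170 172 171 171 170 109  67  69]
 [ 69  69  94 158 167 167 168 167 168 162 106  70  70  69]
 [ 69  69  69  69  73 103 132 125 125 124 123  77  69  70]
 [ 69  70  69  71  75 122 123 123 123 123 114  70  70  70]]
ori err [-0.48238561 -1.32676997 -1.60802703]
w1 [-0.0057  0.0005  0.044 ]
w2 [-0.0067  0.0008  0.044 ]
```

```bash
cat >> h.py <<'E'
M0=R.from_matrix(np.array([[0,-1,0],[-1,0,0],[0,0,-1]],float).T)
def toolR(alpha,phi): # arm turned alpha deg about deck z from start, tool leaned phi
    return dpose(O,YAW)[1]*R.from_euler("z",alpha,degrees=True)*M0*R.from_euler("y",-phi,degrees=True)
def goal(st,pdeck,alpha,phi): # grasp point (19 mm behind TCP) at pdeck
    o,Rd=dpose(O,YAW); Rt=toolR(alpha,phi); return step(st,o+Rd.apply(pdeck)+Rt.apply([0,0,.019]),Rt)
def where(st):
    o,Rd=dpose(O,YAW); Rt=R.from_rotvec(st["orientation"]); 
    return Rd.inv().apply(st["ee_pos"]-Rt.apply([0,0,.019])-o).round(4),(toolR(0,0).inv()*Rt).as_rotvec(degrees=True).round(1)
E
python3 - <<'E'
from h import *
from plant import manip
st=manip.read_state(); print(where(st))
for z in (.044,.032): print(goal(st,[-.0062,.0006,z],1.6,12))
E
```

```text
(array([-0.0031, -0.0048,  0.0414]), array([-0.4, -1.3, -1.6]))
([0.43, -10.66, -0.03], [-0.0091, 0.0028, -0.0028])
([0.43, -10.66, -0.03], [-0.0088, 0.0027, 0.0092])
```

```bash
python3 -m creep '[{"angular":[0.2,-5,0],"dp":[-0.0045,0.0014,-0.0028],"hand":1},{"angular":[0.43,-10.66,0],"dp":[-0.009,0.0028,-0.0028],"hand":1},{"angular":[0.43,-10.66,0],"dp":[-0.009,0.0028,-0.0028],"hand":1},{"angular":[0.43,-10.66,0],"dp":[-0.009,0.0028,-0.0028],"hand":1},{"angular":[0.43,-10.66,0],"dp":[-0.009,0.0028,-0.0028],"hand":1},{"angular":[0.43,-10.66,0],"dp":[-0.009,0.0028,-0.0028],"hand":1},{"angular":[0.43,-10.66,0],"dp":[-0.009,0.0028,-0.0028],"hand":1},{"angular":[0.43,-10.66,0],"dp":[-0.009,0.0028,-0.0028],"hand":1},{"angular":[0.43,-10.66,0],"dp":[-0.009,0.0028,-0.0028],"hand":1},{"angular":[0.43,-10.66,0],"dp":[-0.009,0.0028,-0.0028],"hand":1}]'
python3 - <<'E'
from h import *
from plant import manip
st=manip.read_state(); print(where(st),st["joints"])
print(goal(st,[-.0062,.0006,.032],1.6,12))
E
```

```text
clock: 3.42
ee_pos: [0.5788, -0.0076, 0.0985]
orientation: [-2.108, 1.528, -0.223]
ft_force: [0.3, 0.0, -0.6]
grip_width: 0.0854
grasp_force: 0.0
(array([-0.0061,  0.0007,  0.0436]), array([ -0.2, -12. ,  -1.6])) [ 0.05711405  0.32966797 -0.35987927 -0.6558517  -0.49374451  0.78237228]
([0.0, 0.0, -0.02], [0.0025, 0.0001, 0.0113])
```

```bash
python3 -m creep '[{"angular":[0,0,0],"dp":[0.0025,0,0.006],"hand":1},{"angular":[0,0,0],"dp":[0.0025,0,0.0113],"hand":1},{"angular":[0,0,0],"dp":[0.0025,0,0.0113],"hand":1},{"angular":[0,0,0],"dp":[0.0025,0,0.0113],"hand":1}]'
python3 - <<'E'
from h import *
from plant import manip
st=manip.read_state(); print(where(st),np.round(st["joints"],3))
c=manip.read_camera("wrist"); np.savez("w3.npz",**c,pos=st["ee_pos"],ori=st["orientation"])
im=c["frame"][:,:,::-1]; cv2.imwrite("pics/w3.png",im[180:400,120:440].repeat(2,0).repeat(2,1))
E
```

```text
clock: 3.75
ee_pos: [0.5849, -0.0068, 0.0879]
orientation: [-2.107, 1.53, -0.222]
ft_force: [0.3, -0.4, -0.1]
grip_width: 0.0852
grasp_force: 0.0
(array([-0.0062,  0.0001,  0.0313]), array([ -0.2, -12. ,  -1.5])) [ 0.054  0.355 -0.35  -0.675 -0.483  0.805]
```

View pics/w3.png

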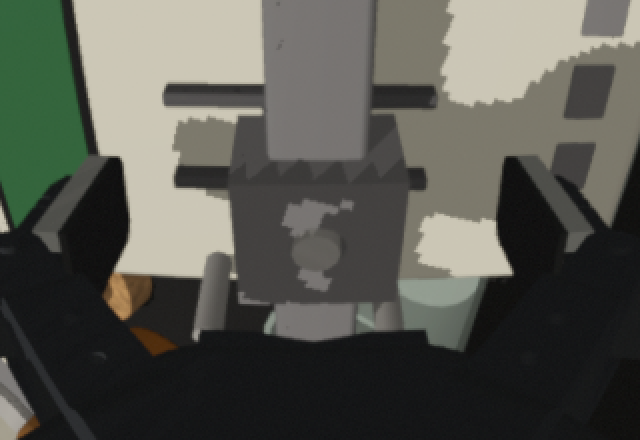

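The hub is centred between the pads and the tip is at full-frame pixel (278,305). Two guide rods cross under the hub, so I'll check their height against the fingertips before closing.

```bash
python3 - <<'E'
from h import *
o,Rd=dpose(O,YAW)
def dr(f,uv):
    c=np.load(f+".npz");p,v=wray(c,uv);q=R.from_rotvec(c["ori"]);return Rd.inv().apply(c["pos"]+q.apply(p)-o),Rd.inv().apply(q.apply(v))
for a,b,w in [((215,237),(202.5,227.5),(235,196)),((337,237),(337.5,228.5),(317,195)),((217,278),(208,268),(236,227)),((335,279),(333,269),(318,226)),((285,298),(278.5,305),(281.5,227))]:
    p,e=tri([dr("w2",a),dr("w3",b),dr("w1",w)]); print(p.round(4),np.round(e,4))
E
```

```text
[ 0.0299 -0.012   0.0068] [0.0003 0.0006 0.0004]
[-0.0344 -0.0124  0.0053] [0.0005 0.0004 0.0008]
[0.0301 0.0137 0.0053] [0.0001 0.0002 0.0001]
[-0.0359  0.0134  0.0042] [0.0006 0.0001 0.0005]
[-0.006   0.0003  0.0447] [0.0002 0.0002 0.0004]
```

```bash
python3 -m creep '[{"angular":[0,0,0],"dp":[0,0,-0.002],"hand":0.2},{"angular":[0,0,0],"dp":[0,0,-0.002],"hand":0},{"angular":[0,0,0],"dp":[0,0,-0.002],"hand":-0.1},{"angular":[0,0,0],"dp":[0,0,-0.002],"hand":-0.2},{"angular":[0,0,0],"dp":[0,0,-0.002],"hand":-0.3},{"angular":[0,0,0],"dp":[0,0,-0.002],"hand":-1},{"angular":[0,0,0],"dp":[0,0,-0.002],"hand":-1},{"angular":[0,0,0],"dp":[0,0,-0.002],"hand":-1},{"angular":[0,0,0],"dp":[0,0,-0.002],"hand":-1},{"angular":[0,0,0],"dp":[0,0,-0.002],"hand":-1}]'
python3 - <<'E'
from h import *
from plant import manip
st=manip.read_state(); print(where(st),np.round(st["joints"],3),st["wrist_torque"])
c=manip.read_camera("wrist"); np.savez("w4.npz",**c,pos=st["ee_pos"],ori=st["orientation"])
im=c["frame"][:,:,::-1]; cv2.imwrite("pics/w4.png",im[180:400,120:440].repeat(2,0).repeat(2,1))
g=cv2.cvtColor(c["frame"],cv2.COLOR_RGB2GRAY).astype(int); print(g[290:325:2,262:300:2])
E
```

```text
clock: 4.63
ee_pos: [0.5841, -0.0075, 0.0907]
orientation: [-2.106, 1.529, -0.224]
ft_force: [-2.9, -0.9, 5.1]
grip_width: 0.0331
grasp_force: 60.5
(array([-0.0056, -0.0005,  0.0342]), array([ -0.1, -12. ,  -1.5])) [ 0.053  0.349 -0.351 -0.672 -0.486  0.802] [-0.39181834  0.98389683  0.18874877]
[[ 85  72  71  72  74  79  87  89  88  83  74  73  71  71  71  71  71  72
   71]
 [ 73  70  71  81  89  89  91  93  91  91  89  87  73  71  71  72  72  71
   71]
 [ 71  73  87  89  91  93  96  98  95  92  91  88  85  68  71  71  71  71
   71]
 [ 70  76  89  95 101 101 102 102 103 102 101  91  86  68  69  72  72  71
   72]
 [ 68  78  98 103 104 103 102 101 101 102 102 102  94  69  65  71  71  71
   72]
 [ 68  82 103 104 104 103 103 103 102 102 102 102 101  70  65  71  71  72
   71]
 [ 70  91 102 103 103 104 103 103 103 102 102 102 101  78  68  71  70  71
   71]
 [ 71  82 101 101 101 103 103 103 104 103 102 102 101  75  71  71  71  71
   71]
 [ 72  74  99 101 101 101 101 102 103 104 102 102  93  71  71  71  72  71
   72]
 [ 71  71  79  94 100 101 100 101 102 102 102  97  75  71  71  72  71  70
   71]
 [ 71  71  72  73  87  94  98  99  98  92  83  72  72  71  71  72  71  71
   71]
 [ 71  71  71  70  71  72  73  75  72  72  71  70  71  71  70  72  72  72
   72]
 [ 71  71  72  71  71  71  71  71  71  72  71  71  71  71  71  71  70  71
   71]
 [ 72  71  72  70  72  71  71  72  71  71  71  71  71  71  71  70  71  71
   70]
 [ 78  72  71  71  71  71  71  71  70  71  71  71  71  70  71  71  71  71
   71]
 [124 118 113  72  71  71  71  71  71  71  71  71  71  71  71  71  72  71
   71]
 [126 126 121  74  71  70  70  71  71  71  71  72  71  70  72  70  71  71
   71]
 [126 126 126 119  98  97  78  75  71  71  72  71  71  71  71  71  71  71
   71]]
```

```bash
python3 -m creep '[{"angular":[0,0,0],"dp":[-0.0006,0,-0.0029],"hand":-1},{"angular":[0,0,0],"dp":[-0.0012,0,-0.0059],"hand":-1},{"angular":[0,0,0],"dp":[-0.0012,0,-0.0059],"hand":-1}]'
python3 -m creep '[{"angular":[0,0,0],"dp":[-0.001,0,-0.0049],"hand":-1},{"angular":[0,0,0],"dp":[-0.0021,0,-0.0098],"hand":-1},{"angular":[0,0,0],"dp":[-0.0031,0,-0.0147],"hand":-1},{"angular":[0,0,0],"dp":[-0.0042,0,-0.0196],"hand":-1},{"angular":[0,0,0],"dp":[-0.0052,0,-0.0245],"hand":-1},{"angular":[0,0,0],"dp":[-0.0062,0,-0.0293],"hand":-1},{"angular":[0,0,0],"dp":[-0.0083,0,-0.0391],"hand":-1},{"angular":[0,0,0],"dp":[-0.0114,0,-0.0538],"hand":-1},{"angular":[0,0,0],"dp":[-0.0114,0,-0.0538],"hand":-1},{"angular":[0,0,0],"dp":[-0.0114,0,-0.0538],"hand":-1}]'
python3 - <<'E'
from h import *
from plant import manip
st=manip.read_state(); print(where(st),np.round(st["joints"],3))
o,Rd=dpose(O,YAW);c=np.load("w4.npz");p,v=wray(c,(276.5,303));q=R.from_rotvec(c["ori"]);p=Rd.inv().apply(c["pos"]+q.apply(p)-o);v=Rd.inv().apply(q.apply(v));print("tip w4",(p+v*(.0447-p[2])/v[2]).round(4))
Rt=toolR(0,12)
ax=Rt.inv().apply(Rd.apply([0,0,1])); print("deck z in tool",ax, "x",Rt.inv().apply(Rd.apply([1,0,0])), "y",Rt.inv().apply(Rd.apply([0,1,0])))
G=np.array([-.0056,-.0005,.094])
for a in (90,120): 
    # turn in place about the grasp axis
    print(a,goal(st,G,1.5+a,12))
E
```

```text
clock: 4.93
ee_pos: [0.5811, -0.0083, 0.0956]
orientation: [-2.106, 1.529, -0.224]
ft_force: [0.2, -0.5, -1.8]
grip_width: 0.0333
grasp_force: 60.0
clock: 5.77
ee_pos: [0.5543, -0.0145, 0.1443]
orientation: [-2.105, 1.528, -0.225]
ft_force: [0.1, 0.9, -1.7]
grip_width: 0.0331
grasp_force: 60.1
(array([-0.0053, -0.0004,  0.0959]), array([ -0. , -12. ,  -1.5])) [ 0.061  0.225 -0.389 -0.58  -0.552  0.692]
tip w4 [-0.0049  0.0015  0.0447]
deck z in tool [-2.07911691e-01 -1.51659286e-16 -9.78147601e-01] x [ 9.32618874e-17 -1.00000000e+00  2.13556987e-16] y [-9.78147601e-01 -1.25100213e-16  2.07911691e-01]
90 ([-18.8, -0.13, -87.98], [0.0043, 0.0043, 0.001])
120 ([-25.0, -0.17, -117.33], [0.0062, 0.0037, 0.0006])
```

```bash
python3 -m creep '[{"angular":[-4.7,0,-22],"dp":[0.0004,0.0016,0.0003],"hand":-1},{"angular":[-4.7,0,-22],"dp":[0.0004,0.0016,0.0003],"hand":-1},{"angular":[-4.7,0,-22],"dp":[0.0004,0.0016,0.0003],"hand":-1},{"angular":[-9.4,0,-44],"dp":[0.0012,0.003,0.0005],"hand":-1},{"angular":[-9.4,0,-44],"dp":[0.0012,0.003,0.0005],"hand":-1},{"angular":[-9.4,0,-44],"dp":[0.0012,0.003,0.0005],"hand":-1},{"angular":[-14.1,0,-66],"dp":[0.0026,0.004,0.0008],"hand":-1},{"angular":[-14.1,0,-66],"dp":[0.0026,0.004,0.0008],"hand":-1},{"angular":[-14.1,0,-66],"dp":[0.0026,0.004,0.0008],"hand":-1},{"angular":[-18.8,-0.1,-88],"dp":[0.0043,0.0043,0.001],"hand":-1},{"angular":[-18.8,-0.1,-88],"dp":[0.0043,0.0043,0.001],"hand":-1},{"angular":[-18.8,-0.1,-88],"dp":[0.0043,0.0043,0.001],"hand":-1},{"angular":[-18.8,-0.1,-88],"dp":[0.0043,0.0043,0.001],"hand":-1},{"angular":[-18.8,-0.1,-88],"dp":[0.0043,0.0043,0.001],"hand":-1},{"angular":[-18.8,-0.1,-88],"dp":[0.0043,0.0043,0.001],"hand":-1}]'
python3 - <<'E'
from h import *
from plant import manip
st=manip.read_state(); print(where(st),np.round(st["joints"],3))
print(goal(st,[-.0056,0,.096],180,12)); print(goal(st,[-.05,0,.096],180,12))
E
```

```text
clock: 7.02
ee_pos: [0.5523, -0.019, 0.1387]
orientation: [-3.052, -0.391, -0.481]
ft_force: [-0.4, 0.4, -1.7]
grip_width: 0.033
grasp_force: 59.9
(array([-0.0067, -0.0002,  0.0926]), array([ -9.7,  -9.5, -91. ])) [ 0.268  0.23  -0.536  0.033 -0.494  1.532]
([-18.56, 0.12, -86.64], [0.0042, 0.0037, -0.0044])
([-18.56, 0.12, -86.64], [-0.0392, 0.0027, 0.005])
```

```bash
python3 -m creep '[{"angular":[-4.7,0,-22],"dp":[-0.01,0.001,0.0012],"hand":-1},{"angular":[-4.7,0,-22],"dp":[-0.01,0.001,0.0012],"hand":-1},{"angular":[-4.7,0,-22],"dp":[-0.01,0.001,0.0012],"hand":-1},{"angular":[-9.4,0,-44],"dp":[-0.02,0.0015,0.0025],"hand":-1},{"angular":[-9.4,0,-44],"dp":[-0.02,0.0015,0.0025],"hand":-1},{"angular":[-9.4,0,-44],"dp":[-0.02,0.0015,0.0025],"hand":-1},{"angular":[-14.1,0,-66],"dp":[-0.03,0.002,0.004],"hand":-1},{"angular":[-14.1,0,-66],"dp":[-0.03,0.002,0.004],"hand":-1},{"angular":[-14.1,0,-66],"dp":[-0.03,0.002,0.004],"hand":-1},{"angular":[-18.56,0.12,-86.64],"dp":[-0.0392,0.0027,0.005],"hand":-1},{"angular":[-18.56,0.12,-86.64],"dp":[-0.0392,0.0027,0.005],"hand":-1},{"angular":[-18.56,0.12,-86.64],"dp":[-0.0392,0.0027,0.005],"hand":-1},{"angular":[-18.56,0.12,-86.64],"dp":[-0.0392,0.0027,0.005],"hand":-1},{"angular":[-18.56,0.12,-86.64],"dp":[-0.0392,0.0027,0.005],"hand":-1},{"angular":[-18.56,0.12,-86.64],"dp":[-0.0392,0.0027,0.005],"hand":-1}]'
python3 - <<'E'
from h import *
from plant import manip
st=manip.read_state(); print(where(st),np.round(st["joints"],3))
print(goal(st,[-.05,0,.096],180,12))
c=manip.read_camera("wrist"); np.savez("w5.npz",**c,pos=st["ee_pos"],ori=st["orientation"]); cv2.imwrite("pics/w5.png",c["frame"][:,:,::-1])
E
```

```text
clock: 8.27
ee_pos: [0.5201, -0.0177, 0.1723]
orientation: [1.725, 2.036, 0.312]
ft_force: [0.1, -0.3, -1.8]
grip_width: 0.0331
grasp_force: 60.2
(array([-0.0197,  0.0125,  0.1371]), array([ -20. ,   -5.3, -178.4])) [ 0.093  0.063 -1.002  1.454 -0.16   1.801]
([-3.41, 0.8, -0.05], [-0.0028, -0.0266, 0.0446])
```

View pics/w5.png

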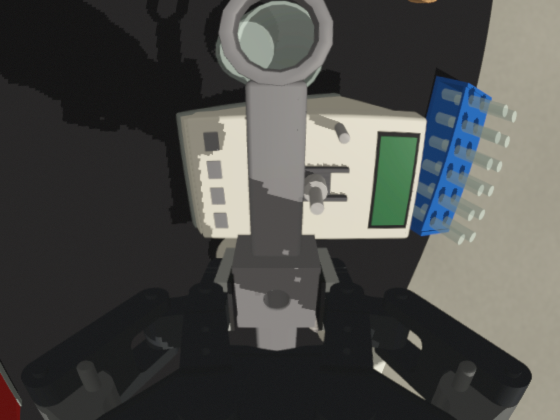

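The flipped arm's eye is now over the beaker side. The bare pin's tip is at about (317,208) with its collar at (317,188), and the bore's top is at (277,299). Joint 5 stopped at its limit again, so the pose is off. Moving back over the pin clears that.

```bash
python3 - <<'E'
from h import *
from plant import manip
c=np.load("w5.npz"); g=cv2.cvtColor(c["frame"],cv2.COLOR_RGB2GRAY).astype(int); print(g[198:218:1,304:332:1])
o,Rd=dpose(O,YAW);q=R.from_rotvec(c["ori"])
def at(uv,z):
    p,v=wray(c,uv);p=Rd.inv().apply(c["pos"]+q.apply(p)-o);v=Rd.inv().apply(q.apply(v));return (p+v*(z-p[2])/v[2]).round(4)
print("pin",at((317,208),.0447),"rods",[at(u,.0055) for u in((347,169),(346,199))])
st=manip.read_state(); print(goal(st,[.003,.001,.09],180,12))
E
```

```text
[[102 139 167 179 174 139  98  94  95  96  96  97  98  99 103 107 112 123
  148 174 169 131  99  92  93  92  92  92]
 [ 92 106 139 167 173 141 100  94  96  95  95  96  98  99 102 106 111 120
  136 148 123 103  97  96  97  96  97  97]
 [105 110 117 144 166 143 101  94  95  95  96  96  97  99 101 105 111 119
  126 120 111 109 108 108 109 108 108 108]
 [159 162 162 166 177 152 105  94  96  96  97  98 100 103 105 107 111 118
  127 145 157 159 159 159 158 159 158 158]
 [210 213 214 213 211 176 115  95  96 101 108 117 125 132 130 128 123 120
  133 181 208 213 213 213 213 213 213 213]
 [215 218 218 218 215 181 121  98 106 128 146 160 172 176 175 171 158 140
  137 180 211 217 218 218 218 217 217 218]
 [215 218 217 217 215 183 125 109 140 167 178 179 180 181 181 181 179 172
  155 175 209 217 218 218 218 218 217 217]
 [215 218 217 218 215 186 135 140 170 182 183 183 182 181 181 182 181 180
  178 175 209 217 218 218 217 217 217 217]
 [215 218 217 218 215 189 150 165 181 184 184 184 183 183 182 181 182 181
  180 183 209 217 217 218 218 218 218 218]
 [215 217 218 218 215 192 166 174 182 183 184 1
[... 695 characters left out ...]
4 187 184 183 182 183 186 191 203
  213 217 217 217 218 218 218 217 218 217]
 [216 217 217 218 217 217 217 217 216 209 201 196 192 192 194 201 207 214
  217 217 217 217 218 218 217 218 218 217]
 [215 217 217 218 217 217 217 217 217 216 216 215 212 212 214 216 217 217
  217 217 217 218 217 217 218 217 218 218]
 [216 217 217 217 218 217 217 217 217 218 218 217 217 217 217 217 217 217
  217 217 218 217 218 218 218 218 218 217]
 [215 217 218 217 218 217 217 218 217 217 217 217 217 218 217 217 217 217
  217 217 218 218 217 218 218 218 218 217]]
pin [ 0.0042 -0.0006  0.0447] rods [array([0.0296, 0.0136, 0.0055]), array([ 0.0309, -0.0129,  0.0055])]
([-3.39, 0.79, -0.11], [-0.0007, 0.0265, 0.0471])
```

```bash
python3 -m creep '[{"angular":[-3.4,0.8,-0.1],"dp":[-0.0007,0.0265,0.03],"hand":-1},{"angular":[-3.4,0.8,-0.1],"dp":[-0.0007,0.0265,0.047],"hand":-1},{"angular":[-3.4,0.8,-0.1],"dp":[-0.0007,0.0265,0.047],"hand":-1},{"angular":[-3.4,0.8,-0.1],"dp":[-0.0007,0.0265,0.047],"hand":-1},{"angular":[-3.4,0.8,-0.1],"dp":[-0.0007,0.0265,0.047],"hand":-1}]'
python3 - <<'E'
from h import *
from plant import manip
st=manip.read_state(); print(where(st),np.round(st["joints"],3))
print(goal(st,[.036,.001,.075],180,12))
E
```

```text
clock: 8.73
ee_pos: [0.5671, -0.0093, 0.1708]
orientation: [1.717, 2.037, 0.32]
ft_force: [-0.8, 1.4, -2.6]
grip_width: 0.0333
grasp_force: 60.3
(array([0.0207, 0.0098, 0.112 ]), array([ -19.8,   -4.7, -178.7])) [ 0.1    0.141 -0.918  1.455 -0.16   1.799]
([-2.99, 0.66, 0.12], [-0.0003, 0.0183, 0.0372])
```

Joint 5 is holding the arm in a bad wrist branch. I'll fit a small kinematic model to the poses read so far and use it to choose a lean that this side can reach.

```bash
cat > kin.py <<'E'
from h import *
from scipy.optimize import least_squares
LO=np.array([-3.14,-1.21,-1.07,-3.16,-2.99,-3.1]);HI=np.array([3.14,2.06,1.41,2.05,-.16,3.1])
D=[([1.468,.386,.007,-.001,-1.194,-.259],[.221,.584,.23],[3.088,-.565,0]),([.266,.119,-.677,.066,-.25,-.099],[.5437,-.0219,.1696],[-2.109,1.676,-.447]),
([.237,.308,-.589,-.13,-.16,.152],[.5848,-.0155,.0974],[-2.143,1.637,-.424]),([.0571,.3297,-.3599,-.6559,-.4937,.7824],[.5788,-.0076,.0985],[-2.108,1.528,-.223]),
([.054,.355,-.35,-.675,-.483,.805],[.5849,-.0068,.0879],[-2.107,1.53,-.222]),([.061,.225,-.389,-.58,-.552,.692],[.5543,-.0145,.1443],[-2.105,1.528,-.225]),
([.268,.23,-.536,.033,-.494,1.532],[.5523,-.019,.1387],[-3.052,-.391,-.481]),([.093,.063,-1.002,1.454,-.16,1.801],[.5201,-.0177,.1723],[1.725,2.036,.312]),([.1,.141,-.918,1.455,-.16,1.799],[.5671,-.0093,.1708],[1.717,2.037,.32])]
E_=lambda a,x:R.from_euler(a,x)
R0=R.from_matrix([[0,0,1],[0,1,0],[-1,0,0]])*E_("z",-np.pi/2)  # refined below
def fk(q,p):
    A=E_("z",q[0])*E_("y",q[1]); B=A*E_("y",-q[2]); C=B*E_("x",-q[3])*E_("y",-q[4]); 
    pos=np.array([0,0,p[0]])+A.apply([0,0,p[1]])+B.apply([p[3],0,p[2]])+C.apply([p[5],p[4],0]); return pos,C*E_("x",-q[5])
Q=[fk(d[0],np.zeros(6))[1].inv()*R.from_rotvec(d[2]) for d in D]
RT=Q[0]
s=least_squares(lambda p:np.concatenate([fk(d[0],p)[0]-d[1] for d in D]),[.25,.4,0,.4,-.16,.3]); P=s.x
def ik(pos,Rt,q0):
    f=lambda q:np.r_[(fk(q,P)[0]-pos)*10,(Rt.inv()*fk(q,P)[1]*RT).as_rotvec()]
    r=least_squares(f,np.clip(q0,LO+.01,HI-.01),bounds=(LO,HI)); return r.x,np.abs(r.fun).max()
def tgt(p,a,ph):
    o,Rd=dpose(O,YAW);Rt=toolR(a,ph);return o+Rd.apply(p)+Rt.apply([0,0,.019]),Rt
E
python3 - <<'E'
from kin import *
print(P.round(4),np.abs(s.fun).max().round(4),[np.degrees((RT.inv()*q).magnitude()).round(2) for q in Q])
rng=np.random.default_rng(0)
for ph in (12,0,-12,-20,20):
  for a in (180,):
    S=[]
    for k in range(25):
        q,e=ik(*tgt([.004,.001,.06],a,ph),rng.uniform(LO,HI)*[.3,.4,1,1,.6,1])
        if e<2e-3 and not any(np.abs(q-x).max()<.05 for x in S): S.append(q)
    print(ph,a,[x.round(2).tolist() for x in S])
E
```

```text
[ 1.618e-01  5.641e-01 -2.000e-04  4.221e-01 -1.598e-01  2.978e-01] 0.0004 [np.float64(0.0), np.float64(0.08), np.float64(0.05), np.float64(0.05), np.float64(0.07), np.float64(0.1), np.float64(0.09), np.float64(0.07), np.float64(0.09)]
12 180 []
0 180 []
-12 180 [[0.07, 0.3, -0.36, -0.62, -0.51, -2.43]]
-20 180 [[-0.05, 0.34, -0.27, -0.78, -0.71, -2.23]]
20 180 []
```

```bash
python3 - <<'E'
from kin import *
rng=np.random.default_rng(1)
def sols(p,a,w,n=12):
    best=None
    for k in range(n):
        q0=rng.uniform(LO,HI)*[.3,.4,1,1,.6,1] if k>1 else ([.07,.3,-.36,-.62,-.51,.7] if k==0 else [.4,.3,-.6,.6,-.4,.7])
        q,e=ik(*tgt(p,a,w),np.array(q0))
        if best is None or e<best[1]: best=(q,e)
        if e<2e-3: break
    return best
for w in (-45,-35,-25,-15,-8,-4,0,4,8):
    print(w,[(a,round(float(b[1]),3),b[0].round(2).tolist()) for a in (-10,0,10) for b in [sols([.004,.001,.034],a,w)]])
E
```

```text
-45 [(-10, 0.0, [0.33, 0.45, -0.88, 1.59, -0.8, -1.97]), (0, 0.0, [0.24, 0.45, -0.95, 1.89, -0.84, -2.04]), (10, 0.044, [0.19, 0.46, -0.97, 2.05, -0.91, -2.02])]
-35 [(-10, 0.0, [0.18, 0.38, -0.91, 1.8, -0.6, -2.0]), (0, 0.016, [0.11, 0.38, -0.94, 2.05, -0.63, -2.03]), (10, 0.102, [0.13, 0.39, -0.94, 2.05, -0.68, -1.91])]
-25 [(-10, 0.01, [0.01, 0.33, -0.91, 2.05, -0.37, -2.07]), (0, 0.072, [0.03, 0.34, -0.91, 2.05, -0.41, -1.92]), (10, 0.075, [-0.3, 0.33, -0.77, -3.16, -0.25, -2.5])]
-15 [(-10, 0.071, [-0.07, 0.31, -0.88, 2.05, -0.16, -1.97]), (0, 0.069, [-0.29, 0.33, -0.74, -3.16, -0.16, -2.68]), (10, 0.064, [-0.29, 0.33, -0.74, -3.16, -0.16, -2.51])]
-8 [(-10, 0.106, [0.26, 0.32, -0.69, 0.39, -0.16, -0.6]), (0, 0.111, [0.27, 0.32, -0.66, 0.26, -0.16, -0.3]), (10, 0.145, [0.26, 0.32, -0.63, 0.11, -0.16, 0.04])]
-4 [(-10, 0.062, [0.26, 0.32, -0.62, 0.07, -0.16, -0.27]), (0, 0.078, [0.26, 0.32, -0.61, 0.02, -0.16, -0.04]), (10, 0.09, [0.25, 0.32, -0.59, -0.04, -0.16, 0.19])]
0 [(-10, 0.023, [0.25, 0.32, -0.58, -0.12, -0.16, -0.07]), (0, 0.026, [0.25, 0.32, -0.58, -0.12, -0.16, 0.1]), (10, 0.027, [0.25, 0.32, -0.58, -0.12, -0.16, 0.28])]
4 [(-10, 0.0, [0.2, 0.33, -0.49, -0.37, -0.24, 0.21]), (0, 0.0, [0.2, 0.33, -0.48, -0.35, -0.25, 0.37]), (10, 0.0, [0.2, 0.33, -0.49, -0.33, -0.26, 0.52])]
8 [(-10, 0.0, [0.12, 0.33, -0.4, -0.58, -0.36, 0.47]), (0, 0.0, [0.13, 0.34, -0.4, -0.54, -0.38, 0.6]), (10, 0.0, [0.14, 0.34, -0.4, -0.5, -0.39, 0.72])]
```

```bash
python3 - <<'E'
from kin import *
for w in (3,2,1,0,-1,-2):
    print(w,[(x,z,round(float(min(ik(*tgt([x,.001,z],0,w),np.array(q))[1] for q in ([.2,.33,-.5,-.3,-.25,.3],[.26,.2,-.6,.1,-.25,-.1]))),3)) for x in (-.005,.004) for z in (.03,.04,.05,.06,.07)])
rng=np.random.default_rng(2)
for (x,z) in ((.004,.034),(.004,.07),(.004,.09)):
  for w,a in ((35,0),(35,170),(35,180),(30,170),(25,170),(40,175),(45,180)):
    b=min((ik(*tgt([x,.001,z],a,w),q0) for q0 in [np.array([.3,.4,-.9,1.6,-.8,1.2]),np.array([0,.3,-.3,-.8,-.8,.7])]+[rng.uniform(LO,HI)*[.3,.4,1,1,.6,1] for _ in range(6)]),key=lambda t:t[1])
    print(x,z,w,a,round(float(b[1]),4),b[0].round(2))
E
```

```text
3 [(-0.005, 0.03, 0.0), (-0.005, 0.04, 0.0), (-0.005, 0.05, 0.0), (-0.005, 0.06, 0.0), (-0.005, 0.07, 0.0), (0.004, 0.03, 0.0), (0.004, 0.04, 0.0), (0.004, 0.05, 0.0), (0.004, 0.06, 0.0), (0.004, 0.07, 0.0)]
2 [(-0.005, 0.03, 0.001), (-0.005, 0.04, 0.0), (-0.005, 0.05, 0.0), (-0.005, 0.06, 0.0), (-0.005, 0.07, 0.0), (0.004, 0.03, 0.0), (0.004, 0.04, 0.0), (0.004, 0.05, 0.0), (0.004, 0.06, 0.0), (0.004, 0.07, 0.0)]
1 [(-0.005, 0.03, 0.016), (-0.005, 0.04, 0.013), (-0.005, 0.05, 0.009), (-0.005, 0.06, 0.004), (-0.005, 0.07, 0.0), (0.004, 0.03, 0.013), (0.004, 0.04, 0.009), (0.004, 0.05, 0.004), (0.004, 0.06, 0.0), (0.004, 0.07, 0.0)]
0 [(-0.005, 0.03, 0.031), (-0.005, 0.04, 0.027), (-0.005, 0.05, 0.023), (-0.005, 0.06, 0.018), (-0.005, 0.07, 0.013), (0.004, 0.03, 0.027), (0.004, 0.04, 0.023), (0.004, 0.05, 0.018), (0.004, 0.06, 0.014), (0.004, 0.07, 0.008)]
-1 [(-0.005, 0.03, 0.046), (-0.005, 0.04, 0.042), (-0.005, 0.05, 0.037), (-0.005, 0.06, 0.032), (-0.005, 0.07, 0.026), (0.004, 0.03, 0.041), (0.004, 0.04, 0.037), (0.004, 0.05, 0.032), (0.004, 0.06, 0.026), (0.004, 0.07, 0.021)]
-2 
[... 789 characters left out ...]
 0.0 [ 0.11  0.3  -0.97  2.01 -0.61  1.17]
0.004 0.07 30 170 0.0 [ 0.14  0.28 -0.94  1.78 -0.49  1.22]
0.004 0.07 25 170 0.0 [ 0.04  0.25 -0.94  1.92 -0.37  1.19]
0.004 0.07 40 175 0.0 [ 0.25  0.33 -0.95  1.75 -0.72  1.21]
0.004 0.07 45 180 0.0 [ 0.26  0.37 -0.97  1.82 -0.83  1.17]
0.004 0.09 35 0 0.0 [-0.2   0.39 -0.15 -0.91 -1.07  1.08]
0.004 0.09 35 170 0.0 [ 0.25  0.26 -0.94  1.59 -0.61  1.31]
0.004 0.09 35 180 0.0 [ 0.13  0.25 -0.98  1.94 -0.61  1.23]
0.004 0.09 30 170 0.0 [ 0.18  0.23 -0.95  1.68 -0.5   1.3 ]
0.004 0.09 25 170 0.0 [ 0.08  0.21 -0.95  1.79 -0.37  1.28]
0.004 0.09 40 175 0.0 [ 0.27  0.29 -0.96  1.68 -0.72  1.26]
0.004 0.09 45 180 0.0 [ 0.28  0.32 -0.98  1.77 -0.83  1.22]
```

```bash
cat >> kin.py <<'E'
def path(q,wp): # warm-started check along waypoints (p,alpha,phi)
    for (p0,a0,f0),(p1,a1,f1) in zip(wp,wp[1:]):
        for s in np.linspace(0,1,9)[1:]:
            q,e=ik(*tgt(np.array(p0)*(1-s)+np.array(p1)*s,a0+(a1-a0)*s,f0+(f1-f0)*s),q)
            print(round(a0+(a1-a0)*s),round(f0+(f1-f0)*s),q.round(2),round(float(e),4)) if s in(.5,1) or e>2e-3 else 0
    return q
E
python3 - <<'E'
from kin import *
from plant import manip
st=manip.read_state(); print(where(st)); print(goal(st,[0,0,.1],90,12))
print("A then B with phi 38")
q=path(np.array([.06,.225,-.389,-.58,-.552,.692]),[([-.005,0,.096],0,12),([.004,0,.034],0,12),([.004,0,.034],0,38),([.004,0,.1],0,38),([.004,0,.1],90,38),([.004,0,.1],174,38),([.004,0,.032],174,38)])
E
```

```text
(array([0.0207, 0.0098, 0.112 ]), array([ -19.8,   -4.7, -178.7]))
([16.85, 2.83, 87.89], [-0.0028, -0.0229, 0.0143])
A then B with phi 38
0 12 [ 0.06  0.29 -0.36 -0.62 -0.52  0.71] 0.0
0 12 [ 0.06  0.35 -0.34 -0.66 -0.49  0.76] 0.0
0 25 [-0.1   0.42 -0.2  -0.87 -0.8   1.03] 0.0
0 38 [-0.21  0.52 -0.1  -0.96 -1.08  1.16] 0.0
0 38 [-0.22  0.46 -0.11 -0.94 -1.11  1.13] 0.0
0 38 [-0.23  0.4  -0.13 -0.92 -1.15  1.09] 0.0
45 38 [ 0.01  0.42 -0.05 -0.47 -1.23  1.32] 0.0
90 38 [ 0.26  0.4  -0.2  -0.   -1.12  1.55] 0.0
132 38 [ 0.43  0.33 -0.55  0.56 -0.86  1.58] 0.0
174 38 [ 0.26  0.26 -0.96  1.65 -0.67  1.3 ] 0.0
174 38 [ 0.22  0.33 -0.94  1.77 -0.67  1.2 ] 0.0
174 38 [ 0.19  0.4  -0.92  1.86 -0.67  1.12] 0.0
```

```bash
python3 -m creep '[{"angular":[4.2,0.7,22],"dp":[-0.001,-0.006,0.004],"hand":-1},{"angular":[4.2,0.7,22],"dp":[-0.001,-0.006,0.004],"hand":-1},{"angular":[4.2,0.7,22],"dp":[-0.001,-0.006,0.004],"hand":-1},{"angular":[8.4,1.4,44],"dp":[-0.0014,-0.0115,0.007],"hand":-1},{"angular":[8.4,1.4,44],"dp":[-0.0014,-0.0115,0.007],"hand":-1},{"angular":[8.4,1.4,44],"dp":[-0.0014,-0.0115,0.007],"hand":-1},{"angular":[12.6,2.1,66],"dp":[-0.002,-0.017,0.01],"hand":-1},{"angular":[12.6,2.1,66],"dp":[-0.002,-0.017,0.01],"hand":-1},{"angular":[12.6,2.1,66],"dp":[-0.002,-0.017,0.01],"hand":-1},{"angular":[16.85,2.83,87.89],"dp":[-0.0028,-0.0229,0.0143],"hand":-1},{"angular":[16.85,2.83,87.89],"dp":[-0.0028,-0.0229,0.0143],"hand":-1},{"angular":[16.85,2.83,87.89],"dp":[-0.0028,-0.0229,0.0143],"hand":-1},{"angular":[16.85,2.83,87.89],"dp":[-0.0028,-0.0229,0.0143],"hand":-1},{"angular":[16.85,2.83,87.89],"dp":[-0.0028,-0.0229,0.0143],"hand":-1},{"angular":[16.85,2.83,87.89],"dp":[-0.0028,-0.0229,0.0143],"hand":-1}]'
python3 - <<'E'
from h import *
from plant import manip
st=manip.read_state(); print(where(st),np.round(st["joints"],3))
print(goal(st,[.0042,-.0005,.1],1.5,12))
E
```

```text
clock: 9.98
ee_pos: [0.5546, -0.0183, 0.1495]
orientation: [-3.047, -0.359, -0.485]
ft_force: [-0.1, 0.3, -1.1]
grip_width: 0.0331
grasp_force: 60.3
(array([ 0.0006, -0.0002,  0.1007]), array([ -9.4,  -9.3, -89.8])) [ 0.265  0.218 -0.515  0.022 -0.523  1.523]
([18.39, -0.07, 86.73], [0.0074, -0.0036, -0.0008])
```

```bash
python3 -m creep '[{"angular":[4.6,0,21.7],"dp":[0.002,-0.0009,0],"hand":-1},{"angular":[4.6,0,21.7],"dp":[0.002,-0.0009,0],"hand":-1},{"angular":[4.6,0,21.7],"dp":[0.002,-0.0009,0],"hand":-1},{"angular":[9.2,0,43.4],"dp":[0.004,-0.0018,0],"hand":-1},{"angular":[9.2,0,43.4],"dp":[0.004,-0.0018,0],"hand":-1},{"angular":[9.2,0,43.4],"dp":[0.004,-0.0018,0],"hand":-1},{"angular":[13.8,0,65],"dp":[0.0055,-0.0027,0],"hand":-1},{"angular":[13.8,0,65],"dp":[0.0055,-0.0027,0],"hand":-1},{"angular":[13.8,0,65],"dp":[0.0055,-0.0027,0],"hand":-1},{"angular":[18.39,-0.07,86.73],"dp":[0.0074,-0.0036,-0.0008],"hand":-1},{"angular":[18.39,-0.07,86.73],"dp":[0.0074,-0.0036,-0.0008],"hand":-1},{"angular":[18.39,-0.07,86.73],"dp":[0.0074,-0.0036,-0.0008],"hand":-1},{"angular":[18.39,-0.07,86.73],"dp":[0.0074,-0.0036,-0.0008],"hand":-1},{"angular":[18.39,-0.07,86.73],"dp":[0.0074,-0.0036,-0.0008],"hand":-1},{"angular":[18.39,-0.07,86.73],"dp":[0.0074,-0.0036,-0.0008],"hand":-1}]'
python3 - <<'E'
from h import *
from plant import manip
st=manip.read_state(); print(where(st),np.round(st["joints"],3))
for z in (.064,.060): print(goal(st,[.0042,-.0005,z],1.5,12))
E
```

```text
clock: 11.23
ee_pos: [0.5601, -0.013, 0.1522]
orientation: [-2.109, 1.528, -0.223]
ft_force: [-0.2, -0.9, -2.5]
grip_width: 0.0332
grasp_force: 60.3
(array([ 0.0039, -0.0003,  0.0998]), array([ -0.2, -12. ,  -1.6])) [ 0.068  0.221 -0.374 -0.557 -0.567  0.661]
([0.06, -0.0, 0.1], [0.0077, -0.0004, 0.0349])
([0.06, -0.0, 0.1], [0.0085, -0.0004, 0.0388])
```

```bash
python3 -m creep '[{"angular":[0,0,0],"dp":[0.0035,-0.0003,0.0165],"hand":-1},{"angular":[0,0,0],"dp":[0.0077,-0.0003,0.0349],"hand":-1},{"angular":[0,0,0],"dp":[0.0077,-0.0003,0.0349],"hand":-1}]'
for i in 1 2 3; do python3 -m creep '[{"angular":[0,0,0],"dp":[0.0002,0,0.001],"hand":-1},{"angular":[0,0,0],"dp":[0.0003,0,0.0015],"hand":-1},{"angular":[0,0,0],"dp":[0.0003,0,0.0015],"hand":-1}]' | egrep 'ee_pos|force'; python3 -c "
from h import *
from plant import manip
st=manip.read_state();print(where(st)[0],dpose(O,YAW)[1].inv().apply(st['ft_force']).round(1))"; done
```

```text
clock: 11.48
ee_pos: [0.578, -0.0085, 0.1187]
orientation: [-2.109, 1.531, -0.218]
ft_force: [-0.7, 0.6, -3.3]
grip_width: 0.0331
grasp_force: 60.4
ee_pos: [0.5793, -0.0087, 0.1209]
ft_force: [0.8, 0.7, -2.1]
grasp_force: 60.4
[ 0.0052 -0.0005  0.0629] [-0.2  0.5 -2.3]
ee_pos: [0.58, -0.0085, 0.1194]
ft_force: [-0.5, 0.6, -2.7]
grasp_force: 60.4
[ 0.0051 -0.0005  0.0612] [-1.7  0.7 -2.2]
ee_pos: [0.5808, -0.0084, 0.1185]
ft_force: [-3.1, -0.9, 4.1]
grasp_force: 61.5
[ 0.0053 -0.0005  0.06  ] [-0.7 -0.2  5.2]
```

```bash
cat > f.py <<'E'
from h import *
from plant import manip
st=manip.read_state();w=where(st);print(round(st["clock"],2),(w[0]*1000).round(2),w[1],"F",dpose(O,YAW)[1].inv().apply(st['ft_force']).round(1),round(st["grip_width"],4))
E
python3 -m creep '[{"angular":[0,0,0],"dp":[-0.0003,0.0005,-0.0015],"hand":-1},{"angular":[0,0,0],"dp":[0.0001,0.0005,0.0004],"hand":-1},{"angular":[0,0,0],"dp":[0.0001,0.0005,0.0004],"hand":-1}]' >/dev/null; python3 f.py
for i in 1 2 3 4; do python3 -m creep '[{"angular":[0,0,0],"dp":[-0.0003,0.0005,-0.0015],"hand":-1},{"angular":[0,0,0],"dp":[0,0.0005,0],"hand":-1},{"angular":[0,0,0],"dp":[0,0.0005,0],"hand":-1}]' >/dev/null; python3 f.py; done
```

```text
12.48 [ 4.4 -0.6 58.9] [ -0.1 -12.   -1.4] F [-1.1  0.4 -1.9] 0.0332
12.73 [ 3.5 -0.4 58.4] [ -0.2 -12.   -1.4] F [-1.  -0.6 -1.5] 0.0329
12.98 [ 3.2 -0.5 58.6] [ -0.2 -12.   -1.4] F [-1.3 -0.5 -2.2] 0.033
13.23 [ 2.8 -0.5 58.8] [ -0.1 -12.   -1.4] F [-0.7  0.2 -1.8] 0.0329
13.48 [ 2.4 -0.5 58.8] [ -0.1 -12.   -1.4] F [-1.6 -1.1 -1.1] 0.0329
```

```bash
for i in 1 2 3; do python3 -m creep '[{"angular":[0,0,0],"dp":[0.0001,0,0.0005],"hand":-1},{"angular":[0,0,0],"dp":[0.0002,0,0.001],"hand":-1},{"angular":[0,0,0],"dp":[0.0003,0,0.0015],"hand":-1}]' >/dev/null; python3 f.py; done
```

```text
13.73 [ 2.4 -0.5 57.3] [ -0.1 -12.   -1.4] F [-1.4 -0.9 -1.8] 0.0336
13.98 [ 2.4 -0.5 55.8] [ -0.1 -12.   -1.4] F [-1.  -0.  -1.9] 0.0332
14.23 [ 2.4 -0.5 54.2] [ -0.1 -12.   -1.4] F [-0.4 -0.2 -2.5] 0.033
```

```bash
python3 -m creep '[{"angular":[0,0,0],"dp":[0.0004,0,0.002],"hand":-1},{"angular":[0,0,0],"dp":[0.0008,0,0.0039],"hand":-1},{"angular":[0,0,0],"dp":[0.0012,0,0.0059],"hand":-1},{"angular":[0,0,0],"dp":[0.0017,0,0.0078],"hand":-1},{"angular":[0,0,0],"dp":[0.0021,0,0.0098],"hand":-1},{"angular":[0,0,0],"dp":[0.0021,0,0.0098],"hand":-1}]' >/dev/null; python3 f.py
python3 -m creep '[{"angular":[0,0,0],"dp":[0.0004,0,0.002],"hand":-1},{"angular":[0,0,0],"dp":[0.0008,0,0.0039],"hand":-1},{"angular":[0,0,0],"dp":[0.0012,0,0.0059],"hand":-1},{"angular":[0,0,0],"dp":[0.0017,0,0.0078],"hand":-1},{"angular":[0,0,0],"dp":[0.0019,0,0.009],"hand":-1},{"angular":[0,0,0],"dp":[0.0019,0,0.009],"hand":-1}]' >/dev/null; python3 f.py; python3 - <<'E'
from h import *
from plant import manip
st=manip.read_state(); w=where(st)[0]
# after release: regrasp point y at pin (0), same height, lean 38; G slightly higher
for f in (25,38): print(f,goal(st,[w[0],-.0002,.034],1.0,f))
E
```

```text
14.73 [ 2.2 -0.5 43.8] [ -0.2 -12.   -1.4] F [-0.8 -0.  -2.1] 0.0334
15.23 [ 2.2 -0.5 34.7] [ -0.2 -12.   -1.4] F [-0.7 -0.  -2.2] 0.0328
25 ([0.15, -12.98, 0.4], [-0.0044, -0.0, 0.0003])
38 ([0.19, -25.98, 0.38], [-0.0084, -0.0001, -0.0011])
```

```bash
python3 -m creep '[{"angular":[0,0,0],"dp":[0,0.004,0],"hand":-1},{"angular":[0,0,0],"dp":[0,0.0078,0],"hand":-1},{"angular":[0,0,0],"dp":[0,0.0078,0],"hand":-1},{"angular":[0,0,0],"dp":[0,0.0078,0],"hand":0.6},{"angular":[0,0,0],"dp":[0,0.0078,0],"hand":0.6},{"angular":[0,0,0],"dp":[0,0.0078,0],"hand":0.6},{"angular":[0,0,0],"dp":[0,0.0078,0],"hand":0.6},{"angular":[0,-6.5,0],"dp":[-0.0022,0.0078,0.0003],"hand":0.6},{"angular":[0.1,-13,0.3],"dp":[-0.0044,0.0078,0.0003],"hand":0.6},{"angular":[0.1,-19.5,0.3],"dp":[-0.0064,0.0078,-0.0003],"hand":0.6},{"angular":[0.2,-26,0.4],"dp":[-0.0084,0.0077,-0.0011],"hand":0.6},{"angular":[0.2,-26,0.4],"dp":[-0.0084,0.0077,-0.0011],"hand":0.6},{"angular":[0.2,-26,0.4],"dp":[-0.0084,0.0077,-0.0011],"hand":0.6}]'
python3 - <<'E'
from kin import *
from plant import manip
exec(open("f.py").read())
print(np.round(st["joints"],3)); print(goal(st,[-.0056,0,.034],0,38))
c=manip.read_camera("wrist"); np.savez("w6.npz",**c,pos=st["ee_pos"],ori=st["orientation"]); cv2.imwrite("pics/w6.png",c["frame"][:,:,::-1])
E
```

```text
clock: 16.32
ee_pos: [0.581, -0.0018, 0.0925]
orientation: [-1.971, 1.266, 0.241]
ft_force: [-0.4, 0.7, 0.0]
grip_width: 0.0681
grasp_force: 0.0
16.32 [-6.1 -1.9 33.1] [ -0.4 -37.9  -0.8] F [-0.2  0.8  0.1] 0.0681
[-0.215  0.518 -0.112 -0.957 -1.08   1.184]
([0.58, -0.1, 0.61], [-0.0021, -0.0007, 0.0004])
```

View pics/w6.png

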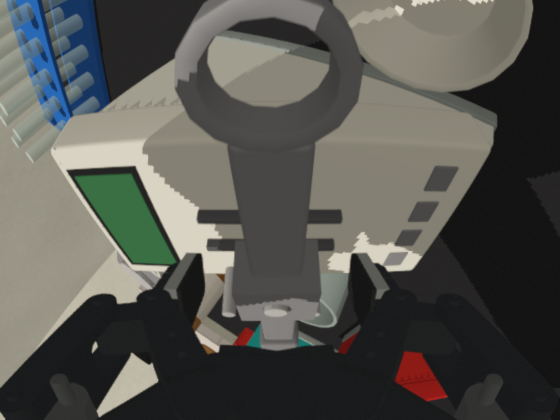

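The arm is home on the pin with its eye at (268,70) on the cup side. The hub and pin tip at (279,313) sit between the open pads of the 38° leaned tool. Nothing touches, so I'll centre and close.

```bash
python3 -m creep '[{"angular":[0.5,0,0.5],"dp":[-0.002,-0.0003,-0.0003],"hand":0.2},{"angular":[0.5,0,0.5],"dp":[-0.002,-0.0003,-0.0003],"hand":0},{"angular":[0.5,0,0.5],"dp":[-0.002,-0.0003,-0.0003],"hand":-0.15},{"angular":[0.5,0,0.5],"dp":[-0.002,-0.0003,-0.0003],"hand":-0.3},{"angular":[0.5,0,0.5],"dp":[-0.002,-0.0003,-0.0003],"hand":-1},{"angular":[0.5,0,0.5],"dp":[-0.002,-0.0003,-0.0003],"hand":-1},{"angular":[0.5,0,0.5],"dp":[-0.002,-0.0003,-0.0003],"hand":-1},{"angular":[0.5,0,0.5],"dp":[-0.002,-0.0003,-0.0003],"hand":-1},{"angular":[0.5,0,0.5],"dp":[-0.002,-0.0003,-0.0003],"hand":-1}]' >/dev/null; python3 f.py
python3 - <<'E'
from h import *
from plant import manip
st=manip.read_state(); w=where(st)[0]; print(st["grasp_force"])
for z in (.004,.03,.065): print(goal(st,w+[0,0,z],0.2,38))
c=manip.read_camera("wrist"); np.savez("w7.npz",**c,pos=st["ee_pos"],ori=st["orientation"])
print(toolR(0,38).inv().apply(dpose(O,YAW)[1].apply(np.eye(3))).round(3))
E
```

```text
17.12 [-5.3  1.9 36.9] [ -0.  -38.2  -0.4] F [0.5 1.3 6.7] 0.033
59.59370791912079
([-0.0, 0.17, 0.18], [-0.0024, 0.0, -0.0032])
([-0.0, 0.17, 0.18], [-0.0185, -0.0, -0.0236])
([-0.0, 0.17, 0.18], [-0.0401, -0.0001, -0.0511])
[[ 0.    -1.    -0.   ]
 [-0.788 -0.     0.616]
 [-0.616 -0.    -0.788]]
```

```bash
python3 -m creep '[{"angular":[0,0,0],"dp":[-0.0012,0,-0.0016],"hand":-1},{"angular":[0,0,0],"dp":[-0.0025,0,-0.0032],"hand":-1},{"angular":[0,0,0],"dp":[-0.005,0,-0.0064],"hand":-1},{"angular":[0,0,0],"dp":[-0.0075,0,-0.0096],"hand":-1},{"angular":[0,0,0],"dp":[-0.0105,0,-0.0134],"hand":-1},{"angular":[0,0,0],"dp":[-0.014,0,-0.0179],"hand":-1},{"angular":[0,0,0],"dp":[-0.018,0,-0.023],"hand":-1},{"angular":[0,0,0],"dp":[-0.026,0,-0.0332],"hand":-1},{"angular":[0,0,0],"dp":[-0.036,0,-0.046],"hand":-1},{"angular":[0,0,0],"dp":[-0.040,0,-0.051],"hand":-1},{"angular":[0,0,0],"dp":[-0.040,0,-0.051],"hand":-1}]' >/dev/null; python3 f.py
python3 - <<'E'
from kin import *
from plant import manip
st=manip.read_state()
for a in (22,44,66,90): print(a,goal(st,[.0,0,.103],a,38))
E
```

```text
18.08 [ -4.4   0.3 102.8] [  0.2 -37.9  -0.4] F [-0.5  0.3 -1.5] 0.0329
22 ([-13.56, -0.19, -16.89], [0.0007, 0.0, -0.0009])
44 ([-27.08, -0.25, -34.25], [0.0026, 0.0038, -0.0024])
66 ([-40.59, -0.3, -51.62], [0.0055, 0.0064, -0.0046])
90 ([-55.32, -0.35, -70.57], [0.0092, 0.0074, -0.0075])
```

```bash
python3 f.py; python3 - <<'E'
from h import *
o,Rd=dpose(O,YAW)
for n,x in (("w6",None),("w7",None)):
    c=np.load(n+".npz"); g=cv2.cvtColor(c["frame"],cv2.COLOR_RGB2GRAY).astype(int); print(n,g[303:324,262:298:2])
E
python3 -m creep '[{"angular":[-13.5,-0.2,-16.9],"dp":[0.0007,0,-0.0009],"hand":-1},{"angular":[-13.5,-0.2,-16.9],"dp":[0.0007,0,-0.0009],"hand":-1},{"angular":[-13.5,-0.2,-16.9],"dp":[0.0007,0,-0.0009],"hand":-1},{"angular":[-27,-0.2,-34.2],"dp":[0.0026,0.0038,-0.0024],"hand":-1},{"angular":[-27,-0.2,-34.2],"dp":[0.0026,0.0038,-0.0024],"hand":-1},{"angular":[-27,-0.2,-34.2],"dp":[0.0026,0.0038,-0.0024],"hand":-1},{"angular":[-40.6,-0.3,-51.6],"dp":[0.0055,0.0064,-0.0046],"hand":-1},{"angular":[-40.6,-0.3,-51.6],"dp":[0.0055,0.0064,-0.0046],"hand":-1},{"angular":[-40.6,-0.3,-51.6],"dp":[0.0055,0.0064,-0.0046],"hand":-1},{"angular":[-55.3,-0.3,-70.6],"dp":[0.0092,0.0074,-0.0075],"hand":-1},{"angular":[-55.3,-0.3,-70.6],"dp":[0.0092,0.0074,-0.0075],"hand":-1},{"angular":[-55.3,-0.3,-70.6],"dp":[0.0092,0.0074,-0.0075],"hand":-1},{"angular":[-55.3,-0.3,-70.6],"dp":[0.0092,0.0074,-0.0075],"hand":-1},{"angular":[-55.3,-0.3,-70.6],"dp":[0.0092,0.0074,-0.0075],"hand":-1}]' >/dev/null; python3 f.py
python3 - <<'E'
from kin import *
from plant import manip
st=manip.read_state(); print(np.round(st["joints"],3))
for a,p in ((112,[.01,0,.1]),(134,[.02,0,.095]),(155,[.028,0,.09]),(174,[.034,-.0015,.085])): print(a,goal(st,p,a,38))
path(np.array(st["joints"]),[([0,0,.103],90,38),([.034,-.0015,.085],174,38),([.004,-.0015,.075],174,38)])
E
```

```text
18.08 [ -4.4   0.3 102.8] [  0.2 -37.9  -0.4] F [-0.5  0.3 -1.5] 0.0329
w6 [[123 129 128 127 130 130 129 129 129 128 129 129 130 130 130 129 129 130]
 [129 130 130 131 132 129 128 124 121 119 121 125 128 128 130 130 129 129]
 [130 130 134 139 139 125 126 122 115 110 105 106 114 122 129 129 129 130]
 [130 129 145 145 141 120 122 121 115 109 103  99  96  94 126 129 129 130]
 [128 130 151 146 141 132 124 122 115 108 103  98  93  72 115 129 130 130]
 [127 136 150 147 143 138 135 131 122 113 104  99  92  69  90 121 129 130]
 [127 141 152 154 158 158 159 157 149 138 121 104  93  71  76 121 129 130]
 [129 144 163 171 173 173 173 173 170 167 157 130  98  80  92 128 129 130]
 [130 149 177 178 178 177 177 176 175 175 173 164 123 105 120 129 130 130]
 [130 160 179 179 179 178 177 177 176 176 175 174 154 124 129 130 130 130]
 [130 157 176 177 178 178 178 178 177 176 175 175 166 131 129 129 130 130]
 [130 139 171 174 175 176 177 178 178 177 176 173 149 130 130 130 130 130]
 [130 131 150 165 171 172 174 174 175 173 171 156 133 130 130 130 130 130]
 [130 130 133 139 155 159 163 163 160 155 145 134 
[... 1963 characters left out ...]
30 115  78  69]
 [130 133 132 131 132 132 131 131 130 130 130 130 130 130 129 114  75  69]
 [124 133 132 131 132 131 130 130 131 131 131 131 130 129 129 112  72  69]]
19.25 [ -2.    2.5 100.4] [-29.8 -30.1 -86.5] F [-1.7 -0.8 -1.7] 0.0336
[ 0.262  0.394 -0.211 -0.007 -1.111  1.549]
112 ([-13.68, 0.22, -17.05], [0.0104, 0.007, -0.0076])
134 ([-27.26, 0.16, -34.36], [0.0232, 0.0108, -0.0114])
155 ([-40.21, 0.11, -50.89], [0.0353, 0.0133, -0.0146])
174 ([-51.93, 0.05, -65.84], [0.046, 0.0159, -0.0167])
132 38 [ 0.43  0.35 -0.51  0.55 -0.87  1.6 ] 0.0
174 38 [ 0.27  0.3  -0.89  1.61 -0.68  1.35] 0.0
174 38 [ 0.25  0.3  -0.92  1.67 -0.67  1.29] 0.0
174 38 [ 0.23  0.31 -0.95  1.74 -0.67  1.23] 0.0
```

```bash
python3 -m creep '[{"angular":[-13.7,0.2,-17],"dp":[0.0104,0.007,-0.0076],"hand":-1},{"angular":[-13.7,0.2,-17],"dp":[0.0104,0.007,-0.0076],"hand":-1},{"angular":[-13.7,0.2,-17],"dp":[0.0104,0.007,-0.0076],"hand":-1},{"angular":[-13.7,0.2,-17],"dp":[0.0104,0.007,-0.0076],"hand":-1},{"angular":[-27.3,0.2,-34.4],"dp":[0.0232,0.0108,-0.0114],"hand":-1},{"angular":[-27.3,0.2,-34.4],"dp":[0.0232,0.0108,-0.0114],"hand":-1},{"angular":[-27.3,0.2,-34.4],"dp":[0.0232,0.0108,-0.0114],"hand":-1},{"angular":[-27.3,0.2,-34.4],"dp":[0.0232,0.0108,-0.0114],"hand":-1},{"angular":[-40.2,0.1,-50.9],"dp":[0.0353,0.0133,-0.0146],"hand":-1},{"angular":[-40.2,0.1,-50.9],"dp":[0.0353,0.0133,-0.0146],"hand":-1},{"angular":[-40.2,0.1,-50.9],"dp":[0.0353,0.0133,-0.0146],"hand":-1},{"angular":[-40.2,0.1,-50.9],"dp":[0.0353,0.0133,-0.0146],"hand":-1},{"angular":[-51.9,0,-65.8],"dp":[0.046,0.0159,-0.0167],"hand":-1},{"angular":[-51.9,0,-65.8],"dp":[0.046,0.0159,-0.0167],"hand":-1},{"angular":[-51.9,0,-65.8],"dp":[0.046,0.0159,-0.0167],"hand":-1},{"angular":[-51.9,0,-65.8],"dp":[0.046,0.0159,-0.0167],"hand":-1},{"angular":[-51.9,0,-65.8],"dp":[0.046,0.0159,-0.0167],"hand":-1},{"angular":[-51.9,0,-65.8],"dp":[0.046,0.0159,-0.0167],"hand":-1}]' >/dev/null; python3 f.py
python3 - <<'E'
from h import *
from plant import manip
st=manip.read_state(); print(np.round(st["joints"],3),goal(st,[.034,-.0015,.085],174,38))
c=manip.read_camera("wrist"); np.savez("w8.npz",**c,pos=st["ee_pos"],ori=st["orientation"]); cv2.imwrite("pics/w8.png",c["frame"][:,:,::-1])
E
```

```text
20.75 [36.5 -5.1 85.9] [ -56.9   -2.9 -164. ] F [-1.8  0.2 -2.1] 0.0331
[ 0.268  0.299 -0.879  1.595 -0.677  1.351] ([-0.17, 0.22, -0.68], [0.0032, -0.0028, -0.0013])
```

View pics/w8.png

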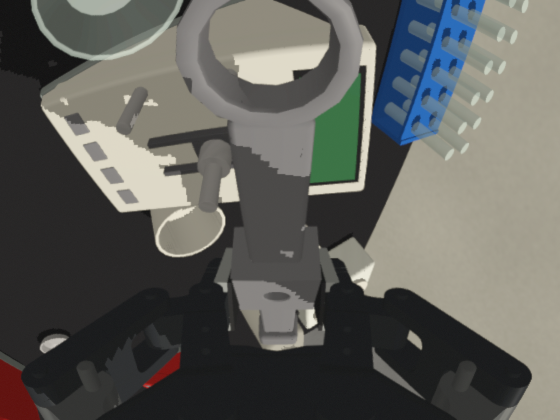

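The leaned, flipped pose is fully reachable now. The bare pin shows with its tip at about (209,203) and its collar at (214,157), the bore is at (277,296), and the eye is on the beaker side. I'll measure the pin tip against the gripped-on-pin picture (w7), so camera bias cancels.

```bash
python3 - <<'E'
from h import *
o,Rd=dpose(O,YAW)
g=lambda n:cv2.cvtColor(np.load(n+".npz")["frame"],cv2.COLOR_RGB2GRAY).astype(int)
print(g("w8")[190:220,194:226:2]); print(g("w7")[286:308,260:294:2])
def at(n,uv,z):
    c=np.load(n+".npz");q=R.from_rotvec(c["ori"]);p,v=wray(c,uv);p=Rd.inv().apply(c["pos"]+q.apply(p)-o);v=Rd.inv().apply(q.apply(v));return ((p+v*(z-p[2])/v[2])*1000).round(2)
def tool(n,uv,z):
    c=np.load(n+".npz");o2=at(n,uv,z)/1000;return (R.from_rotvec(c["ori"]).inv().apply(o+Rd.apply(o2)-c["pos"])*1000).round(2)
for z in (.044,.0447,.0455): print(z,"w6",at("w6",(276,313),z),"w7",at("w7",(276,301.5),z),"w8",at("w8",(209,203),z))
E
```

```text
[[131 131 132 123 106 108 110 111 110 108 105 101  99 205 216 216]
 [131 132 131 117 106 108 110 111 110 108 105 101 104 207 216 216]
 [131 131 131 113 106 109 111 111 110 108 105 101 111 211 216 216]
 [132 131 132 111 107 108 111 110 109 108 104 100 112 211 216 216]
 [131 131 131 107 107 109 110 110 109 107 105  99 112 212 216 216]
 [131 131 131 107 107 108 111 110 109 107 104  98 119 214 216 216]
 [131 131 131 107 107 109 111 111 109 107 104  98 121 208 215 216]
 [132 131 130 106 107 109 111 110 110 106 104  97 105 147 210 216]
 [131 131 130 107 107 110 111 110 109 106 102  97 103 131 209 216]
 [131 132 129 106 108 109 111 110 108 107 102  96 110 131 209 216]
 [132 132 128 105 108 110 111 110 109 105 103  96 116 131 207 216]
 [132 132 124 106 108 109 112 110 109 105 102  93 115 127 193 207]
 [132 131 122 108 108 105 105 105 107 107 102  94 106 100 153 137]
 [131 130 117 108 105 104 104 104 105 106 104  93  64  51  69  58]
 [130 128 113 107 107 106 105 103 104 104 105  93  55  41  41  40]
 [138 134 120 107 107 107 106 106 105 104 104  96  58  40  39  39]
 [170 146 123 106 106 107 10
[... 2009 characters left out ...]
 178 178 177 176 176 163 131 131 130]
 [130 132 161 177 176 178 179 180 179 179 178 177 176 153 131 130 131]
 [131 131 139 172 175 176 176 177 178 179 178 177 174 138 131 131 131]
 [131 131 132 139 167 172 172 173 174 174 174 165 139 131 131 131 130]
 [130 131 131 131 136 144 152 161 158 152 142 136 131 131 131 131 131]
 [131 130 131 131 131 132 133 135 134 134 131 131 130 131 131 131 131]
 [130 131 130 131 131 130 130 131 131 131 131 131 131 130 130 131 130]]
0.044 w6 [-5.29  7.27 44.  ] w7 [-4.4   6.43 44.  ] w8 [ 4.3e+00 -1.0e-02  4.4e+01]
0.0447 w6 [-5.26  5.12 44.7 ] w7 [-4.39  4.48 44.7 ] w8 [ 4.64  0.88 44.7 ]
0.0455 w6 [-5.22  2.66 45.5 ] w7 [-4.38  2.26 45.5 ] w8 [ 5.04  1.9  45.5 ]
```

```bash
python3 - <<'E'
from h import *
from plant import manip
st=manip.read_state(); print(goal(st,[.0045,-.0017,.069],174,38))
print("deck x,y,z in tool\n",toolR(174,38).inv().apply(dpose(O,YAW)[1].apply(np.eye(3))).round(3))
E
```

```text
([-0.11, 0.17, -0.6], [0.0095, -0.0324, 0.0137])
deck x,y,z in tool
 [[ 0.082  0.995 -0.064]
 [ 0.784 -0.105 -0.612]
 [-0.616  0.    -0.788]]
```

```bash
python3 -m creep '[{"angular":[0,0.2,-0.6],"dp":[0.005,-0.016,0.007],"hand":-1},{"angular":[0,0.2,-0.6],"dp":[0.0095,-0.0324,0.0137],"hand":-1},{"angular":[0,0.2,-0.6],"dp":[0.0095,-0.0324,0.0137],"hand":-1},{"angular":[0,0.2,-0.6],"dp":[0.0095,-0.0324,0.0137],"hand":-1},{"angular":[0,0.2,-0.6],"dp":[0.0095,-0.0324,0.0137],"hand":-1}]' >/dev/null; python3 f.py
python3 - <<'E'
from h import *
from plant import manip
st=manip.read_state(); print(goal(st,[.0045,-.0017,.065],174,38))
E
```

```text
21.22 [ 4.7 -1.1 69.1] [ -56.7   -3.1 -165. ] F [-0.5 -0.1 -2. ] 0.033
([0.02, -0.05, 0.21], [0.002, -0.0002, 0.0036])
```

```bash
python3 -m creep '[{"angular":[0,0,0],"dp":[0.002,-0.0002,0.0036],"hand":-1},{"angular":[0,0,0],"dp":[0.002,-0.0002,0.0036],"hand":-1},{"angular":[0,0,0],"dp":[0.002,-0.0002,0.0036],"hand":-1}]' >/dev/null; python3 f.py
for i in 1 2 3 4; do python3 -m creep '[{"angular":[0,0,0],"dp":[0.0003,0,0.0004],"hand":-1},{"angular":[0,0,0],"dp":[0.0006,0,0.0008],"hand":-1},{"angular":[0,0,0],"dp":[0.0006,0,0.0008],"hand":-1}]' >/dev/null; python3 f.py; done
```

```text
21.47 [ 3.2 -1.5 64.7] [ -56.7   -3.2 -165.1] F [-1.7  0.3 -1.4] 0.0333
21.72 [ 2.4 -1.5 63.7] [ -56.7   -3.2 -165.1] F [-1.4 -0.5 -2.5] 0.0329
21.97 [ 2.3 -1.5 62.7] [ -56.7   -3.3 -165.1] F [-1.4 -0.1 -1.3] 0.0334
22.22 [ 2.3 -1.5 61.6] [ -56.7   -3.3 -165.1] F [-1.3 -0.7 -1.4] 0.0331
22.47 [ 2.3 -1.6 60.6] [ -56.7   -3.3 -165.1] F [-0.6  0.2 -1.6] 0.0331
```

```bash
for i in 1 2 3 4; do python3 -m creep '[{"angular":[0,0,0],"dp":[0.0003,0,0.0004],"hand":-1},{"angular":[0,0,0],"dp":[0.0006,0,0.0008],"hand":-1},{"angular":[0,0,0],"dp":[0.0006,0,0.0008],"hand":-1}]' >/dev/null; python3 f.py; done
```

```text
22.72 [ 2.3 -1.6 59.6] [ -56.7   -3.3 -165.1] F [-1.3  0.9 -2.3] 0.0331
22.97 [ 2.3 -1.6 58.6] [ -56.7   -3.3 -165.2] F [-1.2  0.  -2.5] 0.0331
23.22 [ 2.3 -1.6 57.7] [ -56.7   -3.3 -165.1] F [-1.2 -0.4 -1.8] 0.0332
23.47 [ 2.3 -1.6 56.6] [ -56.7   -3.3 -165.1] F [-1.6 -0.5 -2. ] 0.033
```

```bash
python3 -m creep '[{"angular":[0,0,0],"dp":[0.0006,-0.0001,-0.0005],"hand":-1},{"angular":[0,0,0],"dp":[0.0012,-0.0002,-0.0009],"hand":-1},{"angular":[0,0,0],"dp":[0.0012,-0.0002,-0.0009],"hand":-1}]' >/dev/null; python3 f.py
python3 -m creep '[{"angular":[0,0,0],"dp":[-0.0012,0.0002,0.0009],"hand":-1},{"angular":[0,0,0],"dp":[-0.0012,0.0002,0.0009],"hand":-1},{"angular":[0,0,0],"dp":[-0.0012,0.0002,0.0009],"hand":-1}]' >/dev/null; python3 f.py
python3 -m creep '[{"angular":[0,0,0],"dp":[-0.0006,0.0001,0.0005],"hand":-1},{"angular":[0,0,0],"dp":[-0.0012,0.0002,0.0009],"hand":-1},{"angular":[0,0,0],"dp":[-0.0012,0.0002,0.0009],"hand":-1}]' >/dev/null; python3 f.py
python3 -m creep '[{"angular":[0,0,0],"dp":[0.0012,-0.0002,-0.0009],"hand":-1},{"angular":[0,0,0],"dp":[0.0012,-0.0002,-0.0009],"hand":-1},{"angular":[0,0,0],"dp":[0.0012,-0.0002,-0.0009],"hand":-1}]' >/dev/null; python3 f.py
```

```text
23.72 [ 2.2 -0.8 56.9] [ -56.8   -3.3 -165. ] F [-1.1 -4.4 -3.2] 0.0333
23.97 [ 2.3 -1.3 56.7] [ -56.6   -3.3 -165.2] F [-0.4 -0.2 -2.6] 0.0332
24.22 [ 2.4 -2.4 56.6] [ -56.6   -3.2 -165.3] F [-0.8  2.9 -1.4] 0.0335
24.47 [ 2.3 -1.7 56.8] [ -56.7   -3.2 -165.1] F [-1.5  0.3 -1.7] 0.0331
```

In the bore: sideways force builds up on both sides of y ≈ -1.65. I'll shift the arm with its sliding pin 8 mm down the slope to centre it between the pegs, then lower it home.

```bash
python3 -m creep '[{"angular":[0,0,0],"dp":[-0.0003,-0.003,0.0002],"hand":-1},{"angular":[0,0,0],"dp":[-0.0005,-0.006,0.0004],"hand":-1},{"angular":[0,0,0],"dp":[-0.0007,-0.008,0.0005],"hand":-1},{"angular":[0,0,0],"dp":[-0.0007,-0.008,0.0005],"hand":-1}]' >/dev/null; python3 f.py
python3 -m creep '[{"angular":[0,0,0],"dp":[0.0012,0,0.0016],"hand":-1},{"angular":[0,0,0],"dp":[0.0025,0,0.0032],"hand":-1},{"angular":[0,0,0],"dp":[0.0037,0,0.0047],"hand":-1},{"angular":[0,0,0],"dp":[0.0049,0,0.0063],"hand":-1},{"angular":[0,0,0],"dp":[0.0049,0,0.0063],"hand":-1}]' >/dev/null; python3 f.py
python3 -m creep '[{"angular":[0,0,0],"dp":[0.0012,0,0.0016],"hand":-1},{"angular":[0,0,0],"dp":[0.0025,0,0.0032],"hand":-1},{"angular":[0,0,0],"dp":[0.0037,0,0.0047],"hand":-1},{"angular":[0,0,0],"dp":[0.0043,0,0.0055],"hand":-1},{"angular":[0,0,0],"dp":[0.0043,0,0.0055],"hand":-1}]' >/dev/null; python3 f.py
```

```text
24.8 [-6.2 -1.9 56.8] [ -56.7   -3.3 -165.1] F [-1.3 -0.8 -2. ] 0.0329
25.22 [-5.7 -1.7 48.4] [ -56.7   -3.3 -165.2] F [ 0.4 -0.2 -2.9] 0.0334
25.63 [-5.9 -1.7 41.5] [ -56.7   -3.3 -165.2] F [-0.3  0.  -2.8] 0.0334
```

```bash
for i in 1 2 3 4 5; do python3 -m creep '[{"angular":[0,0,0],"dp":[0.0003,0,0.0004],"hand":-1},{"angular":[0,0,0],"dp":[0.0006,0,0.0008],"hand":-1},{"angular":[0,0,0],"dp":[0.0006,0,0.0008],"hand":-1}]' >/dev/null; python3 f.py; done
```

```text
25.88 [-5.9 -1.7 40.8] [ -56.7   -3.3 -165.1] F [-0.4  0.  -2.4] 0.0334
26.13 [-5.9 -1.7 39.8] [ -56.7   -3.3 -165.2] F [-0.8  0.2 -1.7] 0.0329
26.38 [-5.9 -1.7 38.8] [ -56.7   -3.3 -165.2] F [-1.  -0.1 -2.1] 0.0331
26.63 [-5.9 -1.7 37.7] [ -56.7   -3.3 -165.2] F [ 0.7  0.9 -1.2] 0.0331
26.88 [-5.6 -1.7 37. ] [ -56.7   -3.2 -165.2] F [-1.   0.8 -0.6] 0.033
```

```bash
for i in 1 2; do python3 -m creep '[{"angular":[0,0,0],"dp":[0.0002,0,0.0003],"hand":-1},{"angular":[0,0,0],"dp":[0.0004,0,0.0005],"hand":-1},{"angular":[0,0,0],"dp":[0.0004,0,0.0005],"hand":-1}]' >/dev/null; python3 f.py; done
```

```text
27.13 [-5.3 -1.7 36.9] [ -56.8   -3.1 -165.1] F [-0.5  2.   6.5] 0.0329
27.38 [-4.8 -1.8 36.8] [ -56.8   -3.  -165.1] F [ 0.   4.  10.8] 0.0329
```

```bash
python3 -m creep '[{"angular":[0,0,0],"dp":[-0.0006,0,-0.0008],"hand":-1},{"angular":[0,0,0],"dp":[-0.0006,0,-0.0008],"hand":-0.15},{"angular":[0,0,0],"dp":[-0.0006,0,-0.0008],"hand":0},{"angular":[0,0,0],"dp":[-0.0006,0,-0.0008],"hand":0.6},{"angular":[0,0,0],"dp":[-0.0006,0,-0.0008],"hand":0.8},{"angular":[0,0,0],"dp":[-0.0006,0,-0.0008],"hand":0.8},{"angular":[0,0,0],"dp":[-0.0006,0,-0.0008],"hand":0.8},{"angular":[0,0,0],"dp":[-0.0006,0,-0.0008],"hand":0.8}]' >/dev/null; python3 f.py
python3 -m creep '[{"angular":[0,0,0],"dp":[0,0,-0.01],"hand":0.8},{"angular":[0,0,0],"dp":[0,0,-0.025],"hand":0.8},{"angular":[0,0,0],"dp":[0,0,-0.05],"hand":0.8},{"angular":[0,0,0],"dp":[0,0,-0.075],"hand":0.8},{"angular":[0,0,0],"dp":[0,0,-0.1],"hand":0.8},{"angular":[0,0,0],"dp":[0,0,-0.1],"hand":0.8},{"angular":[0,0,0],"dp":[0,0,-0.1],"hand":0.8},{"angular":[0,0,0],"dp":[0,0,-0.1],"hand":0.8}]' >/dev/null; python3 f.py
python3 - <<'E'
from h import *
from plant import manip
st=manip.read_state(); print(np.round(st["joints"],3),st["ee_pos"])
t=manip.read_camera("top"); s=manip.read_camera("scene");c=manip.read_camera("wrist"); np.savez("w9.npz",**c,pos=st["ee_pos"],ori=st["orientation"]); np.savez("t9.npz",**t); np.savez("s9.npz",**s)
o,Rd=dpose(O,YAW); 
# where the eye, pin should appear
c=np.load("w9.npz")
for n in("w9",): cv2.imwrite(f"pics/{n}.png",c["frame"][:,:,::-1])
cv2.imwrite("pics/t9.png",t["frame"][:,:,::-1])
# frame change outside the robot: top view before/after
d=np.abs(t["frame"].astype(int)-np.load("top0.npz")["frame"].astype(int)).max(2)>40
n,l,stt,cen=cv2.connectedComponentsWithStats(d.astype(np.uint8)); print([(x[:5].tolist()) for x in stt[1:] if x[4]>12])
E
```

```text
28.05 [-5.9 -1.8 36.5] [ -56.7   -3.3 -165.1] F [-0.1 -0.5  0.7] 0.0768
28.72 [  0.5  59.4 115.2] [ -56.7   -3.3 -165.2] F [-0.2 -1.2 -0.7] 0.0768
[ 0.486  0.232 -0.951  1.409 -0.755  1.351] [0.53692609 0.0268586  0.16640581]
[[291, 149, 22, 8, 57], [247, 152, 8, 8, 27], [303, 154, 6, 4, 18], [224, 161, 30, 28, 402], [254, 161, 7, 3, 13], [292, 160, 11, 4, 25], [302, 164, 3, 8, 16], [285, 167, 8, 3, 15], [72, 175, 212, 245, 19038], [250, 185, 9, 7, 19], [232, 199, 5, 7, 15], [4, 289, 15, 10, 68], [246, 340, 7, 5, 24], [282, 353, 19, 45, 378], [0, 365, 80, 55, 3569]]
```

```bash
python3 - <<'E'
from h import *
c=np.load("w9.npz"); g=cv2.cvtColor(c["frame"],cv2.COLOR_RGB2GRAY); o,Rd=dpose(O,YAW); q=R.from_rotvec(c["ori"])
K=c["camera_matrix"];T=np.linalg.inv(c["T_tool_cam"])
def px(p):
    x=T[:3,:3]@q.inv().apply(o+Rd.apply(p)-c["pos"])+T[:3,3]; th=np.arctan2(np.hypot(x[0],x[1]),x[2]); return (K[:2,2]+K[0,0]*th*x[:2]/np.hypot(x[0],x[1])).round(1)
pin=np.array([-.006,0,0]);u=np.array([.105,.995,0])
print("expect tip",px(pin+[0,0,.0447]),"eye",px(pin+u*.1+[0,0,.0365]),"eye if 10 high",px(pin+u*.1+[0,0,.0465]),"eye x+-18",px(pin+u*.1+[.018,0,.0365]),px(pin+u*.1+[-.018,0,.0365]))
e=px(pin+u*.1+[0,0,.0365])
H=cv2.HoughCircles(cv2.medianBlur(g,3),cv2.HOUGH_GRADIENT,1,15,param1=80,param2=25,minRadius=20,maxRadius=75)
print([h.round(0).tolist() for h in H[0] if np.hypot(*(h[:2]-e))<60][:6])
t=px(pin+[0,0,.0447]).astype(int); print(g[t[1]-16:t[1]+18:2,t[0]-16:t[0]+18:2])
E
```

```text
expect tip [274.3 223.4] eye [274.8  94.8] eye if 10 high [274.6 106.5] eye x+-18 [311.6  92.3] [238.5  98.2]
[[238.0, 66.0, 63.0], [288.0, 144.0, 29.0], [274.0, 86.0, 33.0]]
[[ 79  80  80  80  80  80  80  80  80  80  80  80  80  81  80  80  80]
 [123 124 123 123 124 123 123 123 124 123 123 124 124 123 123 123 124]
 [136 135 136 136 136 135 136 136 135 136 136 135 136 135 135 135 136]
 [135 135 135 135 136 136 136 136 135 135 135 136 135 136 135 135 135]
 [136 136 136 135 136 135 135 135 135 135 135 135 136 135 136 136 136]
 [135 135 136 136 135 135 135 131 133 133 135 134 135 135 136 135 135]
 [136 136 136 135 135 133 123 108 110 113 119 130 136 136 135 135 135]
 [136 136 135 136 134  96  98 116 134 149 147 142 139 128 135 135 135]
 [135 136 136 135 134 105 135 180 182 182 181 181 172 128 135 135 136]
 [136 135 135 136 135 136 163 182 183 184 185 185 181 144 136 135 135]
 [135 135 135 135 135 136 146 174 180 181 182 179 168 137 136 135 136]
 [135 136 135 135 135 136 135 136 141 147 145 139 136 136 136 136 136]
 [136 135 135 136 136 136 136 135 135 135 136 135 135 135 135 136 136]
 [136 136 135 135 136 136 136 136 135 136 136 136 136 135 135 136 135]
 [138 138 137 127 132 135 135 135 136 136 136 136 136 136 136 132 119]
 [142 141 140 114 126 134 135 135 135 135 136 136 137 136 137 122  47]
 [142 141 141 125 125 135 136 135 136 135 136 137 136 136 137 119  45]]
```

The pin tip stands about 2 mm above the hub, as it should when home. The eye is where it should be over the beaker, and the hand is clear. I'm handing in.

```bash
python3 -c "
from plant import manip
print(manip.close_job())"
```

```text
the job is handed in; nothing more can be done
None
```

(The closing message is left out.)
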